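Fit the keyhole carrier to the reader stage and load the sample jars for reading

ROBOT

A 7-joint arm with a two-finger parallel gripper is mounted at the origin on the work surface. World frame = base frame: x ahead of the robot, y to its left, z up, the work surface at z = 0. Lengths are in m, angles in rad, forces in N, time in s.
With the tool pointing down it reaches from about 0.425 to 0.925 m from the base axis. Payload 6.8 kg.
Tool frame: the origin (TCP) lies at the very end of the fingers, on their centre line; the grasp point (between the pads) lies 19 mm behind it; z points along the fingers, y is the line along which they close (so a half turn about z gives the same grasp; the last joint's range is limited). The gripper opens to 85 mm and grips with 20 to 120 N. Pads are 22 mm wide; open, the fingers measure 114 mm over their backs; the gripper's body (76 mm by 85 mm) begins 54 mm behind the grasp point. The pads swing forward as they close: fully open they stand 13 mm farther back than shut.
Start: joints at [-1.315, 0.477, 0.022, 1.555, -0.011, 1.109, -0.083], TCP at [0.24, 0.631, 0.231] pointing down, gripper open.
Joint ranges: [-2.96, 2.96], [-0.34, 2.1], [-1.41, 1.46], [0.24, 2.44], [-1.37, 4.51], [0.17, 1.92], [-2.96, 2.96]. Speed limits (rad/s): [2.39, 2.39, 3.14, 3.14, 3.14, 3.14, 3.14].

INTERFACE

Orientations are given as a unit quaternion [w, x, y, z].
In Python, from station import get_obs, read_camera, hand_in gives the robot as it stands.
- The arm moves only by the tool arm_command, never from a script. Its argument "commands" is one flat list of numbers, 7 for each row, row after row: the shift along the tool's x, y, z in m, then the turn, a rotation vector about the tool's x, y, z in degrees, then the opening, from 0 (shut) to 1 (fully open). In form: [tx, ty, tz, rx, ry, rz, fingers, tx, ty, tz, rx, ry, rz, fingers, ...]. A call has 1 to 8 rows; each row is the pose to reach, as a shift and turn from the pose commanded when the call began, along the tool's axes at that moment; what a row does not reach only later rows make up. A row lasts 1/10 s, in which the tool goes at most 50 mm and 8.59 degrees, less where a joint would pass 70% of its speed; a pose out of reach is approached as far as the arm can. A call with a gripper value outside its range is refused whole. The fingers move at their own pace and stop on an object; "force" is the grip in N (left out, the last holds). Time passes only in rows, so rows that repeat a pose let the fingers close. It gives the time, the measured TCP pose, the force, the opening and the grip force at its end, in the units of the state.
- get_obs(): the state, without advancing time (a new reading comes with each control period).
- read_camera(name): name is "scene" or "side" or "wrist"; returns a dict with "img" (480x640x3 uint8, red, green, blue), "camera_matrix" (3x3 intrinsics, pixels), "pose" (4x4, takes a point from camera to world coordinates). Camera axes: x right, y down, z forward; pixel columns grow to the right and rows downward; lengths in m; the calibration is good to about 2 mm. A picture is of the moment at which its call begins. There is no depth.
- hand_in(): hands the job in; it is judged then, once.
The state is a dict: "t": time; "q": joint angles; "joint_vel": joint speeds; "joint_torque": joint torques, N m; "eef_pos": TCP position; "tool_rot": TCP orientation; "contact_force": force on the tool from outside, world axes, zero at the start; "torque": the same for the moment, N m; "gripper_width": opening from 0.0 (shut) to 1.0 (fully open); "grasp_force": force on a finger pad.
Only numpy, scipy, OpenCV 4.12 (cv2) and the standard library are available. Lean on these libraries where they do the work, as an engineer would, in place of code of your own. Each camera call takes 0.05 s, during which the arm holds its last target. There are 200 camera calls.

TASK

Set up the sample reader: fit the aluminium carrier over the two screw heads of the reader stage and slide it along until it locks fully home, flat on the stage. Then stand every white sample jar that is on the bench upright in a ring of its own on the carrier, well centred, with its label facing the reader block, and with all of them in place press the start button on the reader block and let it spring back. Leave the small amber bottle and the brass weight standing where they are.

Things in the scene. Friction and masses are not known exactly. Their poses are not given: they have to be found in the camera images.
- stage: Fixed reader stage on the robot's left, yaw varies: grey base 192 x 300 x 12 mm with two headed screws, and a white reader block (40 deep, 280 long) along its +x edge, top at z 67 mm. Origin on the bench surface, z up; base spans x -62..130, y -150..150 mm, reader block x 90..130. The block's four dark windows look along -x, at y -108, -52, 52, 108 mm.
- screw1 (a point): Top of the first steel screw (stage x -30, y -80 mm): neck 10 mm diameter from z 12 to 21 mm above the bench, head 20 mm diameter from z 21 to 27 mm with bevelled top edge. This point is at z 27. Axes as the stage. A second, like screw stands at stage x -30, y +80.
- stage_home (a point): Point on the stage base's top, 12 mm above the bench; axes as the stage. The carrier's origin is here, axes matching, when fully home. To drop the carrier on, its origin must be 30 mm further along the stage's +y (heads centred in the big holes, 3 mm clearance all round); it then slides 30 mm along -y until the screw necks meet the slot ends.
- carrier: Loose aluminium plate 110 (x) x 280 (y) x 6 mm, about 0.45 kg, flat on the bench on the robot's right. Origin: centre of its underside, z up. Near its -x edge two keyholes (see hole1), at its centre a black T handle, upturned end flanges 30 mm high and 3 mm thick at y -140 and +140; four ring outlines 52 mm across mark the standing places.
- hole1 (a point): Centre of a keyhole's big hole, 26 mm wide, on the carrier's underside (carrier x -30, y -110 mm); its slot, 13 mm wide, runs along +y and its end stops a 10 mm screw neck 30 mm from the hole's centre. Goes over screw1. The other keyhole is alike, its big hole at carrier x -30, y +50, slot also along +y.
- handle (a point): Middle of the T handle's upright web, 31 mm above the carrier's underside; axes as the carrier. The web is 50 mm along x, 12 mm thick along y (grip across y), from z 6 to 48 mm of the carrier; a bar 18 mm wide along y tops it, z 48 to 54 mm.
- start (a joint): Start button, a 30 mm grey round cap in a black housing on the middle of the reader block's top: 0 released, 0.006 m fully down; springs back; about 5 N fully down. It counts as pressed beyond 0.004.
- start_top (a point): Centre of the top of the start button (moves with it); press straight down.
- place1 (a point): Centre of ring outline 1 on the carrier's top face (carrier x +18, y -108, z 6 mm).
- place2 (a point): Centre of ring outline 2 on the carrier's top face (carrier x +18, y -52, z 6 mm).
- place3 (a point): Centre of ring outline 3 on the carrier's top face (carrier x +18, y 52, z 6 mm).
- place4 (a point): Centre of ring outline 4 on the carrier's top face (carrier x +18, y 108, z 6 mm).
- jar1: Loose white sample jar with a blue cap and a heavy 14 mm steel foot, all 46 mm diameter: 72 mm high, about 0.25 kg, upright on the bench. Origin: centre of its underside, z up, +x towards its marked side, which bears a paper label with black bars; a white rib on the cap points from the centre to that side. Absent (None) in some starts.
- mark1 (a point): Middle of the label of jar1: 23 mm from its axis along its +x, 34 mm up.
- jar2: Loose white sample jar with a blue cap and a heavy 14 mm steel foot, all 46 mm diameter: 72 mm high, about 0.25 kg, upright on the bench. Origin: centre of its underside, z up, +x towards its marked side, which bears a paper label with black bars; a white rib on the cap points from the centre to that side. Absent (None) in some starts.
- mark2 (a point): Middle of the label of jar2: 23 mm from its axis along its +x, 34 mm up.
- jar3: Loose white sample jar with a blue cap and a heavy 14 mm steel foot, all 46 mm diameter: 72 mm high, about 0.25 kg, upright on the bench. Origin: centre of its underside, z up, +x towards its marked side, which bears a paper label with black bars; a white rib on the cap points from the centre to that side. Absent (None) in some starts.
- mark3 (a point): Middle of the label of jar3: 23 mm from its axis along its +x, 34 mm up.
- jar4: Loose white sample jar with a blue cap and a heavy 14 mm steel foot, all 46 mm diameter: 72 mm high, about 0.25 kg, upright on the bench. Origin: centre of its underside, z up, +x towards its marked side, which bears a paper label with black bars; a white rib on the cap points from the centre to that side. Absent (None) in some starts.
- mark4 (a point): Middle of the label of jar4: 23 mm from its axis along its +x, 34 mm up.
- amber1: Bystander: small amber bottle, 50 mm diameter, 100 mm high, standing among the jars on their far side. Leave alone. Origin: centre of its underside.
- weight: Bystander: brass balance weight, 30 mm diameter, 36 mm high, standing among the jars. Leave it standing; a slight shove is no matter. Origin: centre of its underside.
Mind the look-alikes: they are no part of the job. What is shaped like the jar3 but green or pink is not meant. What is shaped like the jar2 but red is not meant.

How it is judged:
By the outcome, as a careful person would: the job done as asked, in the order asked, and still so for the second after the job is handed in, with the robot touching nothing.
Of jar1, jar2, jar3, jar4 only 3 to 4 are there at a start; the rules pass over those that are not, and their reading is None.
At some moment in a run one of jar1, jar2, jar3, jar4 may be knocked a few centimetres aside while the robot is not near it.
Once in a run the grip may slacken for a moment while it holds something.
It also fails if it takes over 208 s, if anything falls off the work surface, if the arm or the gripper's body presses on something with over 40 N, if the wrist force passes 120 N, or if a joint passes its speed limit or range.

## Working session

There is one attempt and no reset: what is moved stays moved. The work goes in short steps, Python scripts to look and compute and a tool call to move; the robot and the scene stay as the last step left them, time stands still between calls to the robot, and variables do not carry over. Pictures are saved under pics/ and viewed, at most 14 in all, crops included, and the job is handed in when it is done.

Besides the shell and the picture viewer there is one more tool, called after "Request:" as name(argument=value, ...) on one line, values as JSON. arm_command: Moves the arm, as the interface text tells. Its arguments: {"type":"object","properties":{"commands":{"type":"array","items":{"type":"number"}},"force":{"type":"number"}},"required":["commands"]}

```bash
mkdir -p pics; ls
cat > h.py <<'E'
import numpy as np, cv2
from station import get_obs, read_camera, hand_in
from scipy.spatial.transform import Rotation as R
def cam(n,save=None):
    c=read_camera(n); 
    if save: cv2.imwrite('pics/'+save+'.png',c['img'][:,:,::-1])
    return c
def ray(c,uv,z):
    uv=np.atleast_2d(uv).astype(float); K=np.array(c['camera_matrix']);P=np.array(c['pose'])
    d=np.c_[uv,np.ones(len(uv))]@np.linalg.inv(K).T@P[:3,:3].T
    o=P[:3,3]; return o+d*((z-o[2])/d[:,2])[:,None]
def proj(c,p):
    p=np.atleast_2d(p);K=np.array(c['camera_matrix']);P=np.array(c['pose'])
    q=(p-P[:3,3])@P[:3,:3]; q=q@K.T; return q[:,:2]/q[:,2:]
def toolR(o=None):
    o=o or get_obs(); q=o['tool_rot']; return R.from_quat([q[1],q[2],q[3],q[0]]).as_matrix()
E
python3 - <<'E'
from h import *
np.set_printoptions(precision=3,suppress=True)
o=get_obs();print(o['t'],o['eef_pos'],o['q']);print(toolR())
for n in ['scene','side','wrist']:
    c=cam(n,n+'0');print(n,np.array(c['pose']),c['camera_matrix'])
E
```

```text
pics
0.0 [0.24 0.63 0.23] [-1.315  0.478  0.022  1.556 -0.012  1.109 -0.083]
[[-0.935  0.356 -0.001]
 [ 0.356  0.935 -0.002]
 [-0.    -0.002 -1.   ]]
scene [[-0.511  0.557 -0.655  1.184]
 [ 0.86   0.325 -0.394  0.342]
 [-0.006 -0.764 -0.645  0.755]
 [ 0.     0.     0.     1.   ]] [[484.665   0.    320.971]
 [  0.    484.665 239.361]
 [  0.      0.      1.   ]]
side [[ 0.902 -0.32   0.291  0.178]
 [-0.433 -0.66   0.614 -0.837]
 [-0.004 -0.679 -0.734  1.038]
 [ 0.     0.     0.     1.   ]] [[617.407   0.    321.81 ]
 [  0.    617.407 234.766]
 [  0.      0.      1.   ]]
wrist [[ 0.355  0.891  0.284  0.167]
 [ 0.935 -0.338 -0.108  0.659]
 [-0.001  0.304 -0.953  0.373]
 [ 0.     0.     0.     1.   ]] [[421.998   0.    318.511]
 [  0.    421.998 249.455]
 [  0.      0.      1.   ]]
```

View pics/scene0.png

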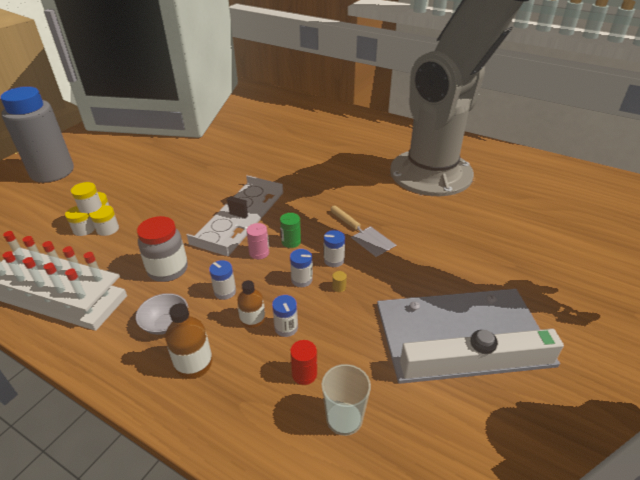

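View pics/side0.png

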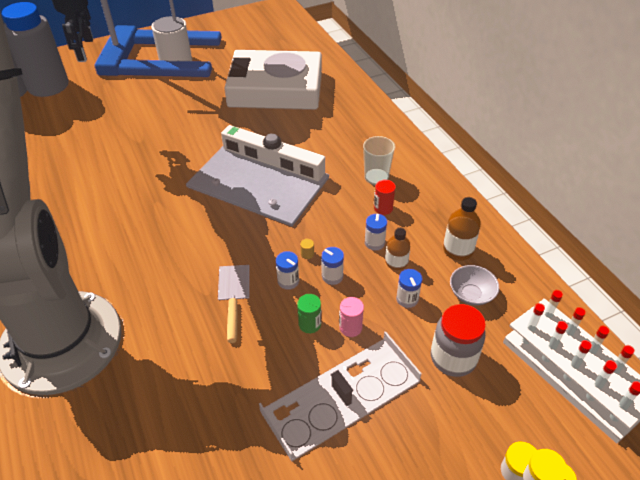

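View pics/wrist0.png

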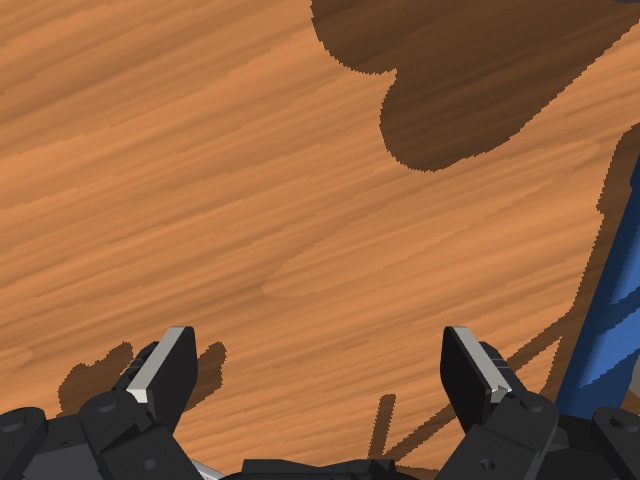

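```bash
cat > jars.py <<'E'
from h import *
def caps(c,zt=0.072,amin=80):
    """cap centre: outline of the blue mask top ellipse; blue+enclosed white; returns world centre,label yaw,px"""
    hsv=cv2.cvtColor(c['img'],cv2.COLOR_RGB2HSV)
    m=cv2.inRange(hsv,(105,120,60),(125,255,255))
    n,l,s,ce=cv2.connectedComponentsWithStats(cv2.morphologyEx(m,cv2.MORPH_CLOSE,np.ones((3,3),np.uint8)))
    out=[]
    for i in range(1,n):
        if s[i,4]<amin: continue
        ct=max(cv2.findContours((l==i).astype(np.uint8),cv2.RETR_EXTERNAL,cv2.CHAIN_APPROX_NONE)[0],key=cv2.contourArea)
        hull=cv2.convexHull(ct); f=np.zeros(m.shape,np.uint8); cv2.fillPoly(f,[hull],255)
        w=(f>0)&(hsv[:,:,1]<90)&(hsv[:,:,2]>120)
        v,u=np.nonzero(w); rib=np.array([u.mean(),v.mean()]) if len(u)>5 else None
        out.append((ce[i],s[i],hull[:,0],rib))
    return out
E
python3 - <<'E'
from jars import *
np.set_printoptions(precision=3,suppress=True)
for n in ['scene','side']:
    c=cam(n); print(n)
    for ce,s,h,rib in caps(c):
        p=ray(c,ce,0.066)[0]
        if rib is not None:
            r=ray(c,rib,0.074)[0]; print(ce,s[:5],p[:2],'rib',r[:2],'yaw',np.degrees(np.arctan2(*(r-p)[1::-1])))
S=cam('side');C=cam('scene')
r=lambda c,uv,z:print(uv,ray(c,uv,z)[0])
print('carrier side');
for uv,z in [((342,378),.054),((388,338),.03),((420,378),.03),((263,406),.03),((296,456),.006)]: r(S,uv,z)
print('stage');
for uv,z in [((188,183),.012),((295,220),.012),((327,178),.012),((273,203),.027),((272,140),.075)]: r(S,uv,z)
for uv,z in [((378,301),.012),((522,292),.012),((416,306),.027),((484,340),.075),((556,371),.012),((402,376),.0)]: r(C,uv,z)
E
```

```text
scene
[335.324 238.192] [324 231  21  17 219] [ 0.465 -0.053] rib [ 0.473 -0.067] yaw -60.020442498812244
[300.688 257.316] [291 249  21  18 237] [ 0.557 -0.086] rib [ 0.554 -0.076] yaw 106.85414670119289
[221.452 269.403] [210 261  22  18 263] [ 0.67  -0.207] rib [ 0.67  -0.218] yaw -88.33258668435128
[284.41  304.435] [273 295  23  22 317] [ 0.685 -0.041] rib [ 0.693 -0.031] yaw 47.71083933189697
side
[32.542 16.202] [   0    0   67   46 1758] [0.142 1.242] rib [0.17 1.2 ] yaw -56.47989002933357
[132.027  35.728] [  95    0   89   75 3312] [0.399 0.98 ] rib [0.478 0.901] yaw -45.21601558278613
[376.151 223.121] [367 214  20  19 272] [ 0.685 -0.044] rib [ 0.691 -0.035] yaw 55.33216226586937
[332.381 256.663] [322 247  21  20 294] [ 0.556 -0.089] rib [ 0.551 -0.08 ] yaw 115.59074672856501
[286.248 261.345] [276 252  22  20 322] [ 0.465 -0.059] rib [ 0.47  -0.069] yaw -63.4461794729355
[409.972 278.869] [400 269  22  21 352] [ 0.67 -0.21] rib [ 0.668 -0.222] yaw -101.13407624969709
carrier side
(342, 378) [ 0.449 -0.344  0.054]
(388, 338) [ 0.575 -0.293  0.03 ]
(420, 378) [ 0.584 -0.394  0.03 ]
(263, 406) [ 0.305 -0.321  0.03 ]
(296, 456) [ 0.324 -0.419  0.006]
stage
(188, 183) [0.363 0.321 0.012]
(295, 220) [0.549 0.091 0.012]
(327, 178) [0.679 0.189 0.012]
(273, 203) [0.519 0.15  0.027]
(272, 140) [0.587 0.311 0.075]
(378, 301) [0.54  0.091 0.012]
(522, 292) [0.364 0.34  0.012]
(416, 306) [0.527 0.167 0.027]
(484, 340) [0.584 0.311 0.075]
(556, 371) [0.532 0.439 0.012]
(402, 376) [0.673 0.203 0.   ]
```

```bash
cat > go.py <<'E'
from h import *
def go(x,y,z,yaw,half=True):
    """print tool-frame shift (mm) & rot vec (deg) to a pose pointing down with tool y at yaw (deg)"""
    o=get_obs(); Rt=toolR(o); p=np.array(o['eef_pos'])
    best=None
    for k in ([0,180] if half else [0]):
        a=np.radians(yaw+k); Y=np.array([np.cos(a),np.sin(a),0]);Z=np.array([0,0,-1.]);X=np.cross(Y,Z)
        rv=np.degrees(R.from_matrix(Rt.T@np.c_[X,Y,Z]).as_rotvec())
        if best is None or np.linalg.norm(rv)<np.linalg.norm(best): best=rv
    print('shift mm',np.round(1000*Rt.T@(np.array([x,y,z])-p),1),'rot',np.round(best,1),'eef',np.round(p,4),'q7',np.round(o['q'][6],2),'yaw',round(np.degrees(np.arctan2(Rt[1,1],Rt[0,1])),1),'t',o['t'])
E
python3 -c "
from go import *
go(.6,.2,.28,30,False);go(.6,.2,.28,5,False)"
```

```text
shift mm [-489.6 -274.5  -48.8] rot [-0.   0.  39.2] eef [0.2401 0.6307 0.2311] q7 -0.08 yaw 69.2 t 0.35
shift mm [-489.6 -274.5  -48.8] rot [-0.   0.  64.2] eef [0.2401 0.6307 0.2311] q7 -0.08 yaw 69.2 t 0.35
```

Request:
arm_command(commands=[-0.2,-0.11,-0.05,0,0,26,1,-0.49,-0.27,-0.05,0,0,64,1,-0.49,-0.27,-0.05,0,0,64,1,-0.49,-0.27,-0.05,0,0,64,1,-0.49,-0.27,-0.05,0,0,64,1,-0.49,-0.27,-0.05,0,0,64,1,-0.49,-0.27,-0.05,0,0,64,1,-0.49,-0.27,-0.05,0,0,64,1])

```text
t: 1.15
eef_pos: [0.4985, 0.3259, 0.2693]
tool_rot: [-0.0, 0.676, 0.737, 0.0]
contact_force: [0.2, 0.7, -0.3]
gripper_width: 1.0
grasp_force: 0.0
```

Request:
arm_command(commands=[0,0,0,0,0,0,1,0,0,0,0,0,0,1,0,0,0,0,0,0,1,0,0,0,0,0,0,1,0,0,0,0,0,0,1,0,0,0,0,0,0,1,0,0,0,0,0,0,1])

```text
t: 1.85
eef_pos: [0.4972, 0.3279, 0.2688]
tool_rot: [-0.0, 0.674, 0.739, -0.0]
contact_force: [-0.0, 0.1, -0.7]
gripper_width: 0.996
grasp_force: 0.0
```

```bash
python3 -c "
from go import *
go(.45,-.3,.28,5)"
```

```text
shift mm [-621.  -104.   -11.2] rot [-0.  -0.   0.2] eef [0.4972 0.3279 0.2688] q7 -0.48 yaw 5.2 t 1.85
```

```bash
python3 -c "
from go import *
c=cam('wrist','w1')
print(ray(c,[320,240],0.012))"
```

```text
[[0.50267574 0.2892581  0.012     ]]
```

View pics/w1.png

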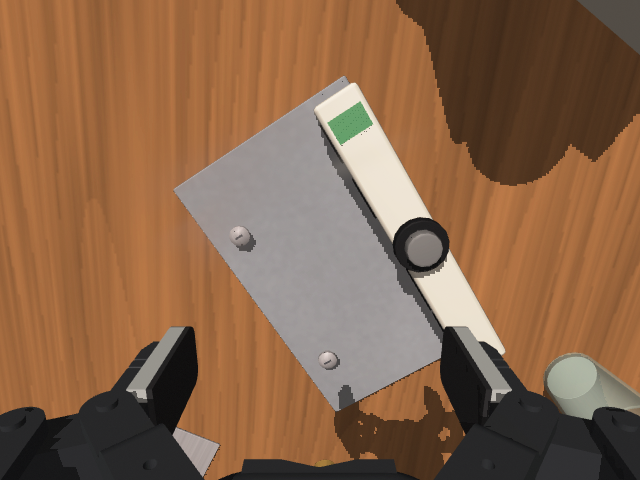

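Request:
arm_command(commands=[-0.6,-0.1,-0.01,0,0,0,1,-0.6,-0.1,-0.01,0,0,0,1,-0.6,-0.1,-0.01,0,0,0,1,-0.6,-0.1,-0.01,0,0,0,1,-0.6,-0.1,-0.01,0,0,0,1,-0.6,-0.1,-0.01,0,0,0,1,-0.6,-0.1,-0.01,0,0,0,1,-0.6,-0.1,-0.01,0,0,0,1])

```text
t: 2.7
eef_pos: [0.467, -0.0733, 0.2758]
tool_rot: [0.0, 0.675, 0.738, 0.001]
contact_force: [0.2, 0.4, 0.3]
gripper_width: 0.999
grasp_force: 0.0
```

```bash
python3 -c "
from go import *
go(.45,-.29,.28,5)"
```

```text
shift mm [-214.3  -36.5   -4.3] rot [ 0.1 -0.   0.2] eef [ 0.467  -0.0733  0.2758] q7 0.19 yaw 5.2 t 2.7
```

Request:
arm_command(commands=[-0.214,-0.036,-0.004,0,0,0,1,-0.214,-0.036,-0.004,0,0,0,1,-0.214,-0.036,-0.004,0,0,0,1,-0.214,-0.036,-0.004,0,0,0,1,-0.214,-0.036,-0.004,0,0,0,1,-0.214,-0.036,-0.004,0,0,0,1,-0.214,-0.036,-0.004,0,0,0,1,-0.214,-0.036,-0.004,0,0,0,1])

```text
t: 3.5
eef_pos: [0.4513, -0.286, 0.2792]
tool_rot: [-0.0, 0.674, 0.739, 0.0]
contact_force: [-0.3, 0.2, 0.3]
gripper_width: 0.999
grasp_force: 0.0
```

```bash
python3 -c "
from go import *
np.set_printoptions(precision=4,suppress=True)
c=cam('wrist','w2');o=get_obs()
T=np.eye(4);T[:3,:3]=toolR(o);T[:3,3]=o['eef_pos']
TC=np.linalg.inv(T)@np.array(c['pose']);np.save('TC.npy',TC);print(TC)
T1=np.eye(4);T1[:3,:3]=R.from_quat([.674,.739,0,0]).as_matrix();T1[:3,3]=[0.4972,.3279,.2688]
c1=dict(camera_matrix=c['camera_matrix'],pose=T1@TC)
print(ray(c1,[320,240],.012))
np.savez('w2.npz',K=c['camera_matrix'],P=c['pose'])
s2,s1=[ray(c1,p,.027)[0] for p in [(240,236.5),(328,360)]]
d=s2-s1;print(s1,s2,np.linalg.norm(d),'yaw',np.degrees(np.arctan2(d[1],d[0]))-90)
print('button',ray(c1,(424,247),.08))
for p in [(175,189),(345,77),(337,410)]: print('corner',ray(c1,p,.012))
"
```

```text
[[ 0.0004 -0.9531 -0.3027  0.0782]
 [ 1.      0.0002  0.0009  0.    ]
 [-0.0008 -0.3027  0.9531 -0.1428]
 [ 0.      0.      0.      1.    ]]
[[0.5026 0.2893 0.012 ]]
[0.5226 0.1646 0.027 ] [0.4264 0.2901 0.027 ] 0.15815492594585415 yaw 37.47285451715261
button [[0.5863 0.311  0.08  ]]
corner [[0.3608 0.3269 0.012 ]]
corner [[0.5106 0.44   0.012 ]]
corner [[0.5404 0.0918 0.012 ]]
```

View pics/w2.png

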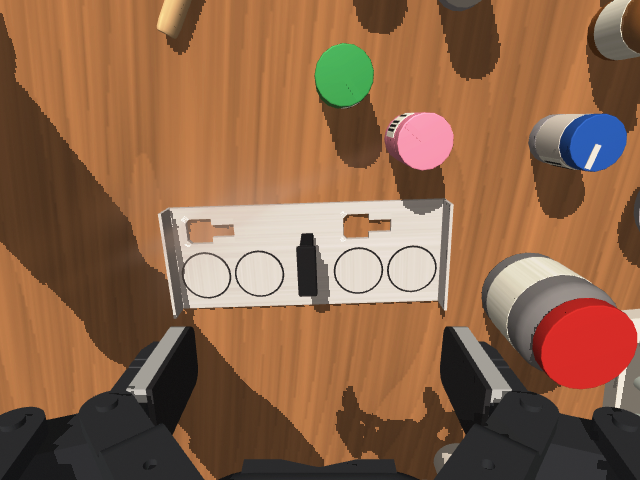

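```bash
python3 -c "
from go import *
np.set_printoptions(precision=4,suppress=True)
f=np.load('w2.npz');c=dict(camera_matrix=f['K'],pose=f['P'])
im=cv2.imread('pics/w2.png')
g=cv2.cvtColor(im,cv2.COLOR_BGR2GRAY)
m=((g>150)).astype(np.uint8); m[:190]=0;m[320:]=0;m[:,:150]=0;m[:,470:]=0
ct,h=cv2.findContours(m,cv2.RETR_CCOMP,cv2.CHAIN_APPROX_NONE)
pts=[]
for k in ct:
    b=cv2.boundingRect(k)
    if 40<b[2]<60 and 40<b[3]<60: e=cv2.fitEllipse(k);pts.append(e[0]);print(e,ray(c,e[0],.006)[0])
"
```

```text
((206.07601928710938, 275.0144958496094), (40.920921325683594, 45.28837585449219), 118.1403579711914) [ 0.3415 -0.3785  0.006 ]
((259.0191345214844, 273.3387451171875), (41.581298828125, 44.82191467285156), 106.60164642333984) [ 0.3969 -0.3714  0.006 ]
((357.9786071777344, 270.16033935546875), (41.88894271850586, 44.82145690917969), 77.70698547363281) [ 0.5003 -0.3582  0.006 ]
((411.39202880859375, 268.537109375), (41.41362762451172, 45.73003005981445), 68.69452667236328) [ 0.5559 -0.3512  0.006 ]
((259.02972412109375, 273.2396545410156), (47.193519592285156, 50.752559661865234), 106.24982452392578) [ 0.3969 -0.3713  0.006 ]
((357.9316711425781, 270.0752868652344), (47.70232009887695, 50.64391326904297), 76.35127258300781) [ 0.5002 -0.3581  0.006 ]
((411.33709716796875, 268.3731994628906), (46.91373062133789, 51.473167419433594), 67.9199447631836) [ 0.5558 -0.351   0.006 ]
```

```bash
python3 -c "
from go import *
go(.4464,-.347,.014,7.3)"
```

```text
shift mm [-60.6 -10.7 265.2] rot [ 0.  -0.1 -2. ] eef [ 0.4514 -0.2859  0.2793] q7 0.74 yaw 5.3 t 3.55
```

Request:
arm_command(commands=[-0.06,-0.0107,0.0,0,0,-2,1,-0.0605,-0.0107,0.05,0,-0.1,-2,1,-0.0605,-0.0107,0.1,0,-0.1,-2,1,-0.0605,-0.0107,0.15,0,-0.1,-2,1,-0.0605,-0.0107,0.18,0,-0.1,-2,1,-0.0605,-0.0107,0.21,0,-0.1,-2,1,-0.0605,-0.0107,0.24,0,-0.1,-2,1,-0.0605,-0.0107,0.264,0,-0.1,-2,1])

```text
t: 4.35
eef_pos: [0.4461, -0.3469, 0.0137]
tool_rot: [-0.0, 0.661, 0.751, -0.0]
contact_force: [-0.4, 0.4, 0.1]
gripper_width: 0.997
grasp_force: 0.0
```

Request:
arm_command(commands=[0,0,0,0,0,0,1,0,0,0,0,0,0,1])

```text
t: 4.55
eef_pos: [0.4461, -0.3482, 0.0158]
tool_rot: [0.0, 0.661, 0.75, -0.0]
contact_force: [-0.5, -0.9, 0.9]
gripper_width: 1.0
grasp_force: 0.0
```

```bash
python3 -c "
from go import *
go(.4464,-.347,.014,7.3)
cam('wrist','w3')"
```

```text
shift mm [1.2 0.4 1.8] rot [-0.   0.1 -0.1] eef [ 0.4461 -0.3482  0.0158] q7 1.18 yaw 7.2 t 4.55
```

View pics/w3.png

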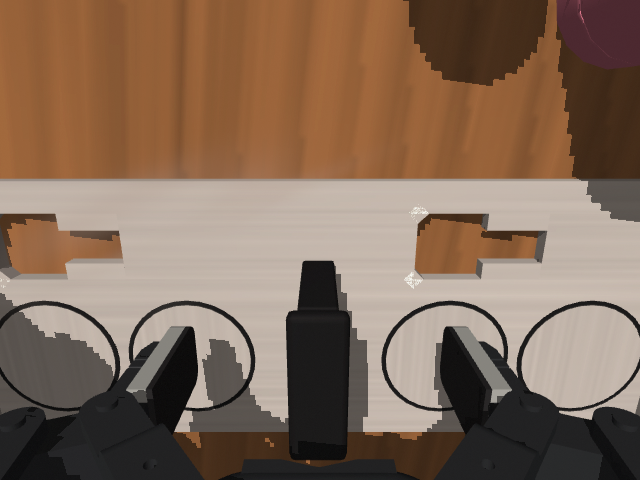

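Request:
arm_command(commands=[0.001,0,0,0,0,0,0,0.001,0,0,0,0,0,0,0.001,0,0,0,0,0,0,0.001,0,0,0,0,0,0,0.001,0,0,0,0,0,0,0.001,0,0,0,0,0,0,0.001,0,0,0,0,0,0,0.001,0,0,0,0,0,0], force=110)

```text
t: 5.4
eef_pos: [0.4457, -0.348, 0.0158]
tool_rot: [0.001, 0.662, 0.75, -0.0]
contact_force: [-0.9, 1.3, 5.9]
gripper_width: 0.186
grasp_force: 106.8
```

Request:
arm_command(commands=[0,0,-0.01,0,0,0,0,0,0,-0.03,0,0,0,0,0,0,-0.06,0,0,0,0,0,0,-0.1,0,0,0,0,0,0,-0.14,0,0,0,0,0,0,-0.16,0,0,0,0,0,0,-0.16,0,0,0,0,0,0,-0.16,0,0,0,0])

```text
t: 6.2
eef_pos: [0.445, -0.3469, 0.1747]
tool_rot: [0.0, 0.661, 0.75, -0.0]
contact_force: [-0.3, 0.3, -5.3]
gripper_width: 0.185
grasp_force: 107.9
```

```bash
python3 -c "
from go import *
go(.47,-.1,.18,50,False);go(.45,.25,.18,125,False)"
```

```text
shift mm [241.9  55.6  -5.5] rot [ -0.    0.  -42.8] eef [ 0.445  -0.3469  0.1747] q7 1.02 yaw 7.2 t 6.2
shift mm [591.6  79.5  -5.7] rot [-1.000e-01 -0.000e+00 -1.178e+02] eef [ 0.445  -0.3469  0.1747] q7 1.02 yaw 7.2 t 6.2
```

Request:
arm_command(commands=[0.02,0.005,-0.01,0,0,-4,0,0.05,0.012,-0.01,0,0,-11,0,0.09,0.02,-0.01,0,0,-19,0,0.13,0.03,-0.01,0,0,-27,0,0.17,0.04,-0.01,0,0,-35,0,0.21,0.05,-0.01,0,0,-43,0,0.25,0.056,-0.01,0,0,-51,0,0.29,0.06,-0.01,0,0,-59,0])

```text
t: 7.0
eef_pos: [0.4674, -0.0506, 0.1831]
tool_rot: [-0.001, 0.204, 0.979, -0.001]
contact_force: [0.2, 0.4, -3.8]
gripper_width: 0.185
grasp_force: 107.9
```

```bash
python3 -c "
from go import *
go(.4802,.2694,.18,127.4,False)"
```

```text
shift mm [115.8 298.6   2.4] rot [ -0.1  -0.2 -60.9] eef [ 0.4674 -0.0506  0.1831] q7 1.26 yaw 66.5 t 7.0
```

Request:
arm_command(commands=[0.014,0.037,0,0,0,-8,0,0.028,0.075,0,0,0,-16,0,0.043,0.112,0,0,0,-24,0,0.058,0.15,0,0,0,-32,0,0.073,0.187,0,0,0,-40,0,0.088,0.225,0,0,0,-48,0,0.1,0.26,0,0,0,-55,0,0.112,0.29,0,0,0,-60,0])

```text
t: 7.8
eef_pos: [0.4821, 0.2596, 0.1819]
tool_rot: [-0.002, -0.313, 0.95, -0.001]
contact_force: [0.1, -1.0, -2.8]
gripper_width: 0.188
grasp_force: 107.9
```

Request:
arm_command(commands=[0,0,0,0,0,0,0,0,0,0,0,0,0,0,0,0,0,0,0,0,0])

```text
t: 8.1
eef_pos: [0.4829, 0.2563, 0.1828]
tool_rot: [-0.002, -0.309, 0.951, -0.002]
contact_force: [1.5, -0.2, -4.3]
gripper_width: 0.186
grasp_force: 107.9
```

```bash
python3 -c "
from go import *
go(.4802,.2694,.07,127.4,False);cam('wrist','w4')"
```

```text
shift mm [ -6.   12.4 112.7] rot [-0.1 -0.3 -1.4] eef [0.4829 0.2563 0.1828] q7 1.64 yaw 126.0 t 8.1
```

View pics/w4.png

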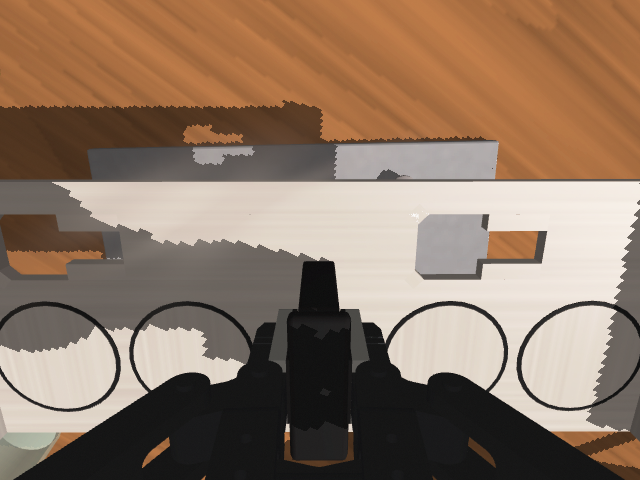

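Request:
arm_command(commands=[-0.006,0.0124,0.02,0,-0.3,-1.4,0,-0.006,0.0124,0.05,0,-0.3,-1.4,0,-0.006,0.0124,0.08,0,-0.3,-1.4,0,-0.006,0.0124,0.11,0,-0.3,-1.4,0,-0.006,0.0124,0.128,0,-0.3,-1.4,0,-0.006,0.0124,0.128,0,-0.3,-1.4,0,-0.006,0.0124,0.128,0,-0.3,-1.4,0])

```text
t: 8.85
eef_pos: [0.4815, 0.2706, 0.0566]
tool_rot: [0.002, -0.321, 0.947, -0.0]
contact_force: [-0.1, -0.4, -3.8]
gripper_width: 0.184
grasp_force: 107.8
```

```bash
python3 -c "
from go import *
go(.4802,.2694,.052,127.4,False);cam('wrist','w5')"
```

```text
shift mm [ 1.8 -0.2  4.6] rot [-0.1  0.2  0.1] eef [0.4815 0.2706 0.0566] q7 1.66 yaw 127.5 t 8.85
```

View pics/w5.png

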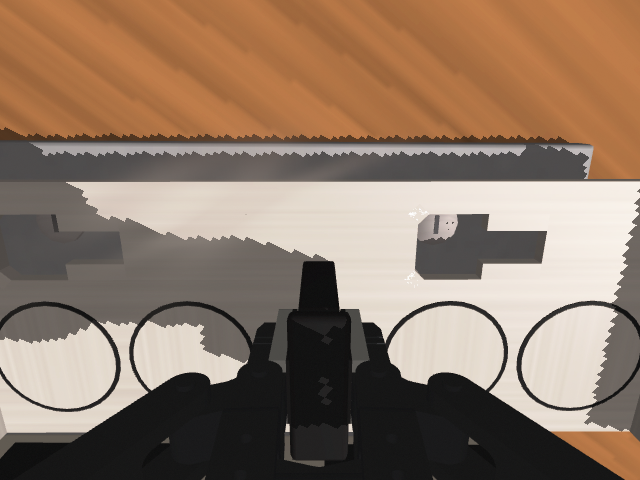

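```bash
python3 -c "
from go import *
im=cv2.imread('pics/w5.png')
a=im[205:290,0:130];b=im[205:290,405:555]
a=cv2.convertScaleAbs(a,alpha=2.2)
f=lambda x:cv2.resize(x,None,fx=5,fy=3.4,interpolation=cv2.INTER_NEAREST)
A=f(a);B=f(b);A=cv2.copyMakeBorder(A,0,0,0,B.shape[1]-A.shape[1],0)
cv2.imwrite('pics/w5c.png',np.vstack([A,B]))
np.set_printoptions(precision=4,suppress=True)
c=cam('wrist');o=get_obs();T=toolR(o);p=np.array(o['eef_pos'])
print(p)
t=lambda uv,z:(ray(c,uv,z)[0]-p)@T*1000
zt=p[2]-.0158+.006
for uv in [(415,214),(488,214),(415,278),(546,231)]: print('top',uv,t(uv,zt))
for uv in [(437,225),(458,225),(437,240)]: print('screw',uv,t(uv,.027))
"
```

```text
[0.4823 0.2715 0.0577]
top (415, 214) [42.8815 35.8423  9.4531]
top (488, 214) [42.9055 62.7021  9.4062]
top (415, 278) [17.5395 37.6522  9.6183]
top (546, 231) [36.438  85.1192  9.4102]
screw (437, 225) [33.3541 50.3631 30.3804]
screw (458, 225) [33.3624 59.2266 30.3649]
screw (437, 240) [26.7402 50.9423 30.4233]
```

View pics/w5c.png

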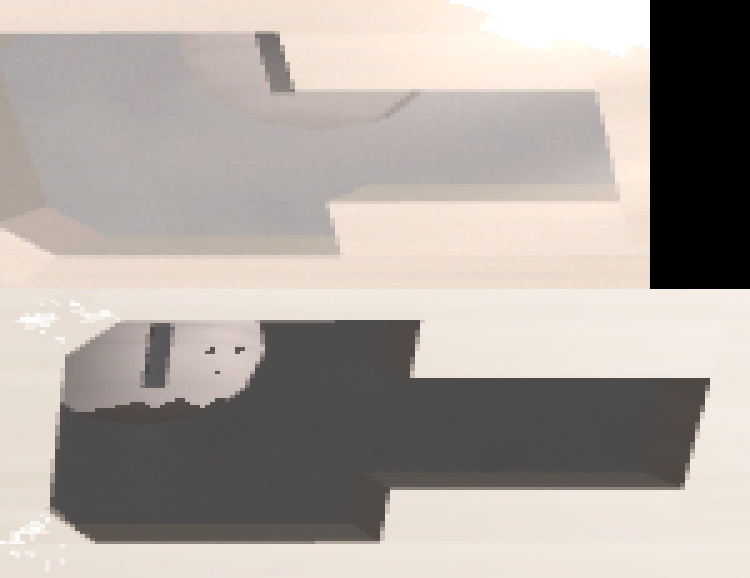

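```bash
python3 -c "
from go import *
from scipy.optimize import least_squares as L
np.set_printoptions(precision=2,suppress=True)
c=cam('wrist');o=get_obs();T=toolR(o);p=np.array(o['eef_pos']);print(p*1000)
Rp=np.array([(405+264/5,205+(350-289)/3.4),(405+250/5,205+(385-289)/3.4),(405+215/5,205+(405-289)/3.4),(405+190/5,205+(416-289)/3.4),(405+140/5,205+(422-289)/3.4),(405+90/5,205+(412-289)/3.4)])
Lp=np.array([(181/5,205+34/3.4),(195/5,205+62/3.4),(230/5,205+97/3.4),(270/5,205+120/3.4),(320/5,205+129/3.4),(375/5,205+121/3.4),(400/5,205+107/3.4),(418/5,205+93/3.4)])
for P in (Lp,Rp):
  for z,r in((.024,10),(.0255,9.7)):
    q=(ray(c,P,z)-p)@T*1000
    s=L(lambda m:np.hypot(q[:,0]-m[0],q[:,1]-m[1])-r,q[:,:2].mean(0)+[8,0]);print(z,s.x,s.fun)
zt=p[2]-.0158+.006
for uv in [(67,278),(67,264),(123,264),(119,232)]: print((ray(c,uv,zt)[0]-p)@T*1000)
"
```

```text
[482.25 271.72  57.78]
0.024 [  34.07 -110.21] [ 0.5  -0.14 -0.34  0.13  0.14  0.03 -0.08  0.22]
0.0255 [  34.18 -109.36] [ 0.68 -0.05 -0.36  0.07  0.09  0.05  0.01  0.38]
0.024 [33.59 50.51] [-0.3   0.29 -0.11  0.09  0.02 -0.17]
0.0255 [33.74 50.2 ] [-0.22  0.28 -0.14  0.05  0.01 -0.09]
[ 17.   -97.23   9.85]
[ 22.78 -96.16   9.81]
[ 22.8  -74.66   9.77]
[ 35.55 -74.33   9.68]
```

Request:
arm_command(commands=[0.0037,0.0002,0,0,0,0,0,0.0037,0.0002,0,0,0,0,0,0.0037,0.0002,0,0,0,0,0,0.0037,0.0002,0.005,0,0,0,0,0.0037,0.0002,0.008,0,0,0,0,0.0037,0.0002,0.008,0,0,0,0,0.0037,0.0002,0.008,0,0,0,0])

```text
t: 9.7
eef_pos: [0.4781, 0.2693, 0.0481]
tool_rot: [0.002, -0.322, 0.947, -0.0]
contact_force: [0.2, -0.9, -3.1]
gripper_width: 0.189
grasp_force: 107.9
```

```bash
python3 -c "
from go import *
go(.4793,.2694,.0278,127.4,False)"
```

```text
shift mm [-1.  -0.6 20.3] rot [-0.1  0.2  0.2] eef [0.4781 0.2693 0.0481] q7 1.66 yaw 127.6 t 9.7
```

Request:
arm_command(commands=[-0.0005,-0.0003,0.003,0,0.2,0.1,0,-0.0005,-0.0003,0.006,0,0.2,0.1,0,-0.0005,-0.0003,0.009,0,0.2,0.1,0,-0.0005,-0.0003,0.012,0,0.2,0.1,0,-0.0005,-0.0003,0.015,0,0.2,0.1,0,-0.0005,-0.0003,0.015,0,0.2,0.1,0,-0.0005,-0.0003,0.015,0,0.2,0.1,0])

```text
t: 10.4
eef_pos: [0.4788, 0.2694, 0.0332]
tool_rot: [0.001, -0.321, 0.947, -0.001]
contact_force: [0.4, -0.2, -3.9]
gripper_width: 0.183
grasp_force: 107.9
```

```bash
python3 -c "
from go import *
go(.4793,.2694,.0278,127.4,False);print(get_obs()['contact_force']);cam('wrist','w6')"
```

```text
shift mm [-0.4 -0.3  5.4] rot [-0.1  0.   0.1] eef [0.4788 0.2694 0.0332] q7 1.66 yaw 127.5 t 10.4
[ 0.41293513 -0.23253435 -3.85159115]
```

View pics/w6.png

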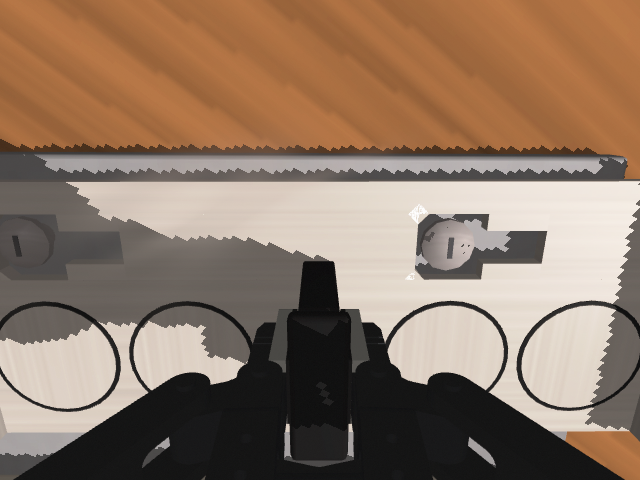

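Request:
arm_command(commands=[0,0,0.002,0,0,0,0,0,0,0.004,0,0,0,0,0,0,0.0055,0,0,0,0,0,0,0.0055,0,0,0,0,0,0,0.0055,0,0,0,0])

```text
t: 10.95
eef_pos: [0.4788, 0.2694, 0.0279]
tool_rot: [0.001, -0.321, 0.947, -0.001]
contact_force: [-0.4, -0.1, -2.1]
gripper_width: 0.183
grasp_force: 108.0
```

Request:
arm_command(commands=[0,0,0.0006,0,0,0,0,0,0,0.0006,0,0,0,0])

```text
t: 11.15
eef_pos: [0.4788, 0.2694, 0.0278]
tool_rot: [0.001, -0.321, 0.947, -0.001]
contact_force: [-2.0, -1.4, 6.0]
gripper_width: 0.19
grasp_force: 107.9
```

Request:
arm_command(commands=[0,-0.004,0,0,0,0,0,0,-0.008,0,0,0,0,0,0,-0.012,0,0,0,0,0,0,-0.016,0,0,0,0,0,0,-0.02,0,0,0,0,0,0,-0.024,0,0,0,0,0,0,-0.027,0,0,0,0,0,0,-0.028,0,0,0,0])

```text
$.commands: bad value
```

Request:
arm_command(commands=[0,-0.001,0,0,0,0,0,0,-0.002,0,0,0,0,0,0,-0.003,0,0,0,0,0,0,-0.003,0,0,0,0])

```text
$.commands: bad value
```

```bash
python3 -c "
from go import *
go(.4788,.2694,.0278,127.4,False);o=get_obs();print(np.array(o['contact_force'])@toolR(o));cam('wrist','w7')"
```

```text
shift mm [0. 0. 0.] rot [-0.1  0.   0. ] eef [0.4788 0.2694 0.0278] q7 1.66 yaw 127.4 t 11.15
[ 2.38966942  0.08120988 -5.98241985]
```

View pics/w7.png

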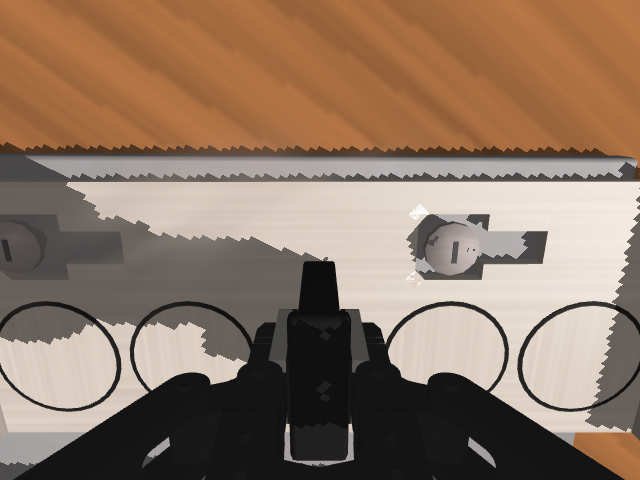

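Request:
arm_command(commands=[0,-0.004,0,0,0,0,0,0,-0.008,0,0,0,0,0,0,-0.012,0,0,0,0,0,0,-0.016,0,0,0,0,0,0,-0.02,0,0,0,0,0,0,-0.024,0,0,0,0,0,0,-0.027,0,0,0,0,0])

```text
t: 11.9
eef_pos: [0.4939, 0.2498, 0.0278]
tool_rot: [0.0, -0.322, 0.947, 0.001]
contact_force: [-8.5, 6.2, 10.0]
gripper_width: 0.187
grasp_force: 107.9
```

```bash
python3 -c "
from go import *
go(.4788,.2694,.0278,127.4,False);o=get_obs();print(np.array(o['contact_force'])@toolR(o))"
```

```text
shift mm [ 0.1 24.7  0. ] rot [0.1 0.  0.1] eef [0.4939 0.2498 0.0278] q7 1.71 yaw 127.5 t 11.9
[ 2.96349778 10.14336072 -9.96708057]
```

Request:
arm_command(commands=[0,-0.002,0,0,0,0,0,0,-0.004,0,0,0,0,0,0,-0.006,0,0,0,0,0,0,-0.006,0,0,0,0,0,0,-0.006,0,0,0,0,0])

```text
t: 12.4
eef_pos: [0.4978, 0.2448, 0.0278]
tool_rot: [0.0, -0.322, 0.947, 0.0]
contact_force: [-7.1, 4.4, 9.1]
gripper_width: 0.185
grasp_force: 107.9
```

```bash
python3 -c "
from go import *
go(.4788,.2694,.0278,127.4,False);o=get_obs();print(np.array(o['contact_force'])@toolR(o))"
```

```text
shift mm [ 0.1 31.1  0. ] rot [0.  0.  0.1] eef [0.4978 0.2448 0.0278] q7 1.72 yaw 127.5 t 12.4
[ 2.90957988  7.81730247 -9.10144258]
```

Request:
arm_command(commands=[0,-0.001,0,0,0,0,0,0,-0.002,0,0,0,0,0,0,-0.003,0,0,0,0,0,0,-0.003,0,0,0,0,0])

```text
t: 12.8
eef_pos: [0.4985, 0.2438, 0.0278]
tool_rot: [-0.0, -0.322, 0.947, 0.001]
contact_force: [-10.6, 8.6, 10.5]
gripper_width: 0.183
grasp_force: 107.9
```

```bash
python3 -c "
from go import *
go(.4788,.2694,.0278,127.4,False);o=get_obs();print(np.array(o['contact_force'])@toolR(o));cam('wrist','w8')"
```

```text
shift mm [ 0.  32.3  0.1] rot [0.1 0.  0.2] eef [0.4985 0.2438 0.0278] q7 1.73 yaw 127.6 t 12.8
[  3.12971974  13.27186084 -10.49321396]
```

View pics/w8.png

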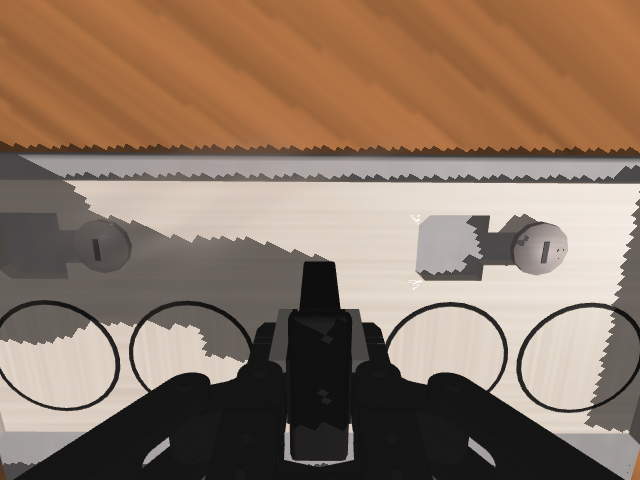

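Request:
arm_command(commands=[0,-0.001,0,0,0,0,0,0,-0.002,0,0,0,0,0,0,-0.003,0,0,0,0,0,0,-0.003,0,0,0,0,0,0,-0.003,0,0,0,0,0])

```text
t: 13.35
eef_pos: [0.4985, 0.2437, 0.0278]
tool_rot: [-0.001, -0.323, 0.946, 0.002]
contact_force: [-16.1, 13.5, 12.6]
gripper_width: 0.186
grasp_force: 108.1
```

```bash
python3 -c "
from go import *
go(.4788,.2694,.0278,127.4,False);o=get_obs();print(np.array(o['contact_force'])@toolR(o))"
```

```text
shift mm [-0.1 32.4  0.1] rot [ 0.3 -0.   0.3] eef [0.4985 0.2437 0.0278] q7 1.73 yaw 127.7 t 13.35
[  4.51221017  20.62500411 -12.51405589]
```

Request:
arm_command(commands=[0,0.004,0,0,0,0,0,0,0.004,-0.001,0,0,0,0,0,0.004,-0.001,0,0,0,1,0,0.004,-0.001,0,0,0,1,0,0.004,-0.001,0,0,0,1,0,0.004,-0.001,0,0,0,1,0,0.004,-0.001,0,0,0,1,0,0.004,-0.001,0,0,0,1])

```text
t: 14.15
eef_pos: [0.5003, 0.2414, 0.0283]
tool_rot: [0.001, -0.321, 0.947, -0.001]
contact_force: [-0.5, 0.1, 0.0]
gripper_width: 0.999
grasp_force: 0.0
```

```bash
python3 -c "
from go import *
go(.4788,.2694,.0278,127.4,False);o=get_obs();print(np.array(o['contact_force'])@toolR(o));print(o['gripper_width'])"
```

```text
shift mm [ 0.  35.3  0.4] rot [-0.1  0.1  0. ] eef [0.5003 0.2414 0.0283] q7 1.73 yaw 127.4 t 14.15
[ 0.32859538  0.34893057 -0.01876092]
0.9991919930977948
```

Request:
arm_command(commands=[0,0,-0.03,0,0,0,1,0,0,-0.08,0,0,0,1,0,0,-0.13,0,0,0,1,0,0,-0.18,0,0,0,1,0,0,-0.23,0,0,0,1,0,0,-0.25,0,0,0,1,0,0,-0.25,0,0,0,1,0,0,-0.25,0,0,0,1])

```text
t: 14.95
eef_pos: [0.4995, 0.2417, 0.2781]
tool_rot: [0.001, -0.321, 0.947, -0.001]
contact_force: [-0.6, -0.6, -1.5]
gripper_width: 1.002
grasp_force: 0.0
```

```bash
cat > rings.py <<'E'
from go import *
np.set_printoptions(precision=4,suppress=True)
c=cam('wrist','rings');o=get_obs();print(np.array(o['eef_pos']))
g=cv2.cvtColor(c['img'],cv2.COLOR_RGB2GRAY)
m=cv2.adaptiveThreshold(g,1,cv2.ADAPTIVE_THRESH_MEAN_C,cv2.THRESH_BINARY_INV,15,20)
for k in cv2.findContours(m,cv2.RETR_CCOMP,cv2.CHAIN_APPROX_NONE)[0]:
    b=cv2.boundingRect(k)
    if 30<b[2]<62 and 30<b[3]<62 and len(k)>60:
        e=cv2.fitEllipse(k)
        if min(e[1])>.8*max(e[1]): print(np.round(e[0],1),np.round(e[1],1),ray(c,e[0],.018)[0])
E
python3 rings.py
```

```text
[0.499  0.2414 0.2771]
[340.5 401.2] [71.6 87.4] [0.6685 0.403  0.018 ]
[321.6 328.1] [48.5 49.2] [0.6083 0.3296 0.018 ]
[321.5 329.7] [35.7 43.1] [0.6099 0.3307 0.018 ]
[374.4 217.8] [51.  53.3] [0.4813 0.2969 0.018 ]
[374.5 217.9] [48.  50.5] [0.4813 0.2971 0.018 ]
[210.8 217.1] [50.1 54.1] [0.5783 0.1695 0.018 ]
[210.8 217.2] [47.2 51.4] [0.5783 0.1695 0.018 ]
[266.7 218.3] [45.2 50.9] [0.5459 0.2136 0.018 ]
```

```bash
python3 - <<'E'
from jars import *
np.set_printoptions(precision=3,suppress=True)
S=cam('side','s2');C=cam('scene','c2')
for nm,us,uc,z in [('weight',(307,243),(340,277),.03),('amber',(400,234),(248,288),.095),('green',(309,303),(290,220),.07),('pink',(351,306),(258,232),.07),('red',(385,188),(304,350),.07)]:
    print(nm,ray(S,us,z)[0],ray(C,uc,z)[0])
for n,c in (('side',S),('scene',C)):
    for ce,s,h,rib in caps(c):
        p=ray(c,ce,0.066)[0]
        if p[1]<.5: print(n,np.round(ce),p[:2])
E
python3 -c "
from go import *
go(.465,-.056,.28,-62,False)
go(.685,-.043,.28,51,False)
"
```

```text
weight [ 0.537 -0.002  0.03 ] [ 0.534 -0.003  0.03 ]
amber [ 0.699 -0.117  0.095] [ 0.706 -0.107  0.095]
green [ 0.461 -0.179  0.07 ] [ 0.465 -0.173  0.07 ]
pink [ 0.531 -0.221  0.07 ] [ 0.538 -0.211  0.07 ]
red [0.755 0.042 0.07 ] [0.758 0.05  0.07 ]
side [376. 223.] [ 0.685 -0.045]
side [333. 257.] [ 0.556 -0.09 ]
side [286. 260.] [ 0.466 -0.055]
side [410. 280.] [ 0.669 -0.212]
scene [ 22. 100.] [ 0.367 -1.323]
scene [335. 238.] [ 0.464 -0.053]
scene [301. 257.] [ 0.556 -0.086]
scene [284. 305.] [ 0.686 -0.04 ]
shift mm [ 207.7 -215.4   -2.7] rot [ 2.000e-01 -1.000e-01 -1.705e+02] eef [0.4988 0.2413 0.2765] q7 1.69 yaw 127.5 t 15.1
shift mm [  25.2 -338.9   -3. ] rot [-0.2 -0.1 76.5] eef [0.4988 0.2413 0.2765] q7 1.69 yaw 127.5 t 15.1
```

```bash
cat > look.py <<'E'
import sys
from jars import *
from go import go
np.set_printoptions(precision=4,suppress=True)
x0,y0=map(float,sys.argv[1:3])
c=cam('wrist','look');o=get_obs();T=toolR(o);p=np.array(o['eef_pos']);px=proj(c,[[x0,y0,.072]])[0]
best=min(caps(c),key=lambda k:np.hypot(*(k[0]-px)))
ce,s,h,rib=best
e=cv2.fitEllipse(h.astype(np.float32)); q=ray(c,e[0],.072)[0]; r=ray(c,rib,.0735)[0]
yaw=np.degrees(np.arctan2(*(r-q)[1::-1]))
sc=np.linalg.norm(ray(c,np.array(e[0])+[e[1][0]/2,0],.072)[0]-q)*2e3
print('px',np.round(ce),'exp',np.round(px),'diam mm',round(sc,1),np.round(np.array(e[1]),1),'centre',q,'label yaw',round(yaw,1),'rib r mm',round(1000*np.linalg.norm(r-q),1))
go(q[0],q[1],.035,yaw,False)
E
python3 -c "
from go import *
go(.746,-.092,.26,51,False)"
```

```text
shift mm [   6.5 -414.9   17.1] rot [-0.2 -0.1 76.5] eef [0.4988 0.2413 0.2765] q7 1.69 yaw 127.5 t 15.1
```

Request:
arm_command(commands=[0.006,-0.415,0.017,0,0,76.5,1,0.006,-0.415,0.017,0,0,76.5,1,0.006,-0.415,0.017,0,0,76.5,1,0.006,-0.415,0.017,0,0,76.5,1,0.006,-0.415,0.017,0,0,76.5,1,0.006,-0.415,0.017,0,0,76.5,1,0.006,-0.415,0.017,0,0,76.5,1,0.006,-0.415,0.017,0,0,76.5,1])

```text
t: 15.9
eef_pos: [0.7386, -0.0804, 0.2606]
tool_rot: [-0.0, 0.273, 0.962, -0.001]
contact_force: [1.3, 0.1, -0.1]
gripper_width: 0.997
grasp_force: 0.0
```

```bash
python3 -c "
from go import *
go(.746,-.092,.26,51,False)"
```

```text
shift mm [-12.4  -6.    0.6] rot [-0.1 -0.   7.4] eef [ 0.7386 -0.0804  0.2606] q7 1.24 yaw 58.4 t 15.9
```

Request:
arm_command(commands=[-0.005,-0.006,0,0,0,6,1,-0.005,-0.006,0,0,0,7,1,-0.005,-0.006,0,0,0,7,1])

```text
t: 16.2
eef_pos: [0.7388, -0.0855, 0.261]
tool_rot: [-0.0, 0.327, 0.945, -0.0]
contact_force: [-0.1, 1.0, -0.9]
gripper_width: 1.0
grasp_force: 0.0
```

```bash
python3 look.py .685 -.043
```

```text
px [321. 126.] exp [318. 128.] diam mm 44.6 [59.1 62. ] centre [ 0.6857 -0.0398  0.072 ] label yaw 56.6 rib r mm 10.6
shift mm [ 69.5   2.5 226.5] rot [ 0.  -0.  -4.7] eef [ 0.7389 -0.0847  0.2615] q7 1.15 yaw 51.9 t 16.25
```

Request:
arm_command(commands=[0.04,0.0015,0,0,0,-3,1,0.0695,0.0025,0.02,0,0,-4.7,1,0.0695,0.0025,0.06,0,0,-4.7,1,0.0695,0.0025,0.1,0,0,-4.7,1,0.0695,0.0025,0.14,0,0,-4.7,1,0.0695,0.0025,0.18,0,0,-4.7,1,0.0695,0.0025,0.21,0,0,-4.7,1,0.0695,0.0025,0.226,0,0,-4.7,1])

```text
t: 17.05
eef_pos: [0.6847, -0.0391, 0.0337]
tool_rot: [-0.001, 0.287, 0.958, 0.0]
contact_force: [0.2, 0.7, 0.1]
gripper_width: 0.999
grasp_force: 0.0
```

```bash
python3 -c "
from go import *
go(.6857,-.0398,.035,56.6,False)"
```

```text
shift mm [-1.2  0.  -1.3] rot [-0.  -0.1  0. ] eef [ 0.6847 -0.0391  0.0337] q7 1.24 yaw 56.6 t 17.05
```

Request:
arm_command(commands=[-0.001,0,0,0,0,0,0,-0.001,0,0,0,0,0,0,-0.001,0,0,0,0,0,0,-0.001,0,0,0,0,0,0,-0.001,0,0,0,0,0,0,-0.001,0,0,0,0,0,0,-0.001,0,0,0,0,0,0], force=70)

```text
t: 17.75
eef_pos: [0.6893, -0.0426, 0.0389]
tool_rot: [0.003, 0.289, 0.957, 0.001]
contact_force: [-1.7, -0.5, 7.3]
gripper_width: 0.524
grasp_force: 71.8
```

Request:
arm_command(commands=[0,0,-0.01,0,0,0,0,0,0,-0.04,0,0,0,0,0,0,-0.08,0,0,0,0,0,0,-0.12,0,0,0,0,0,0,-0.16,0,0,0,0,0,0,-0.18,0,0,0,0,0,0,-0.18,0,0,0,0])

```text
t: 18.45
eef_pos: [0.6892, -0.0427, 0.2212]
tool_rot: [0.004, 0.289, 0.957, 0.001]
contact_force: [-0.3, -0.5, -1.3]
gripper_width: 0.52
grasp_force: 71.9
```

```bash
python3 -c "
from go import *
go(.4474,.3413,.2,37.3,False)"
```

```text
shift mm [414.1 185.9  18.9] rot [ 0.3  0.4 19.1] eef [ 0.6892 -0.0427  0.2212] q7 1.17 yaw 56.4 t 18.45
```

```bash
cat > held.py <<'E'
from jars import *
np.set_printoptions(precision=2,suppress=True)
import sys
ztop=float(sys.argv[1])  # cap top below TCP in tool z (mm, negative = above)
c=cam('wrist','held');o=get_obs();T=toolR(o);p=np.array(o['eef_pos'])
hsv=cv2.cvtColor(c['img'],cv2.COLOR_RGB2HSV)
for ce,s,h,rib in caps(c,amin=1500):
    b=h.min(0);t=h.max(0);print(ce,b,t,s[4],rib)
    TC=np.load('TC.npy');K=np.array(c['camera_matrix'])
    f=lambda uv:(lambda d:TC[:3,3]+d*((ztop/1000-TC[2,3])/d[2]))(TC[:3,:3]@np.linalg.inv(K)@np.array([uv[0],uv[1],1]))*1000
    print('top edge',f(h[h[:,1].argmin()]),'left',f(h[h[:,0].argmin()]),'right',f(h[h[:,0].argmax()]),'bottom',f(h[h[:,1].argmax()]))
    if rib is not None: print('rib',f(rib))
E
python3 held.py -33
```

```text
[151.28 100.04] [114  63] [190 135] 4099 [154.99  84.89]
top edge [ 90.11 -39.48 -33.  ] left [ 82.21 -49.97 -33.  ] right [ 81.06 -31.46 -33.  ] bottom [ 73.46 -39.94 -33.  ]
rib [ 85.22 -39.58 -33.  ]
[315.96 359.48] [245 285] [392 434] 16497 [354.08 374.12]
top edge [ 32.85   2.81 -33.  ] left [  0.79 -22.14 -33.  ] right [  9.11  22.02 -33.  ] bottom [-18.07   2.22 -33.  ]
rib [  3.91  10.87 -33.  ]
[128.89 318.3 ] [ 95 289] [160 349] 2835 [111.91 327.9 ]
top edge [ 31.63 -52.02 -33.  ] left [ 22.29 -64.19 -33.  ] right [ 23.87 -45.31 -33.  ] bottom [ 12.49 -55.74 -33.  ]
rib [ 19.43 -59.75 -33.  ]
```

View pics/held.png

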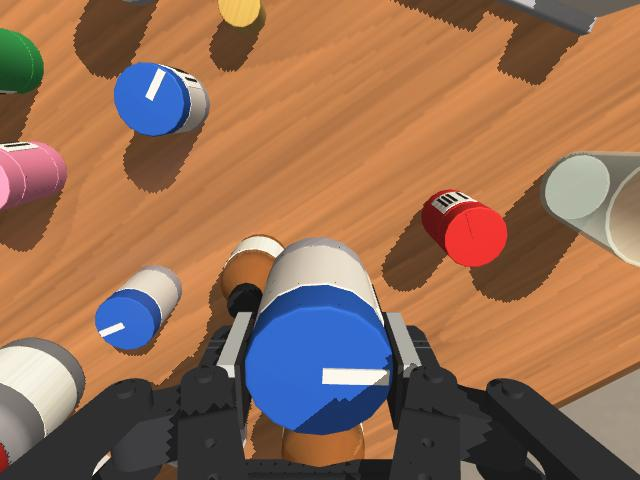

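```bash
python3 -c "
from go import *
go(.4501,.3378,.2,37.3,False)"
```

```text
shift mm [408.5 185.   17.1] rot [ 0.2  0.2 19.1] eef [ 0.6878 -0.0423  0.2183] q7 1.17 yaw 56.4 t 18.5
```

Request:
arm_command(commands=[0.03,0.014,0.017,0.2,0.2,4,0,0.07,0.032,0.017,0.2,0.2,10,0,0.11,0.05,0.017,0.2,0.2,16,0,0.15,0.068,0.017,0.2,0.2,19,0,0.19,0.086,0.017,0.2,0.2,19,0,0.23,0.104,0.017,0.2,0.2,19,0,0.27,0.122,0.017,0.2,0.2,19,0,0.31,0.14,0.017,0.2,0.2,19,0])

```text
t: 19.3
eef_pos: [0.504, 0.2467, 0.1972]
tool_rot: [-0.002, 0.443, 0.897, -0.003]
contact_force: [0.3, 0.3, -3.0]
gripper_width: 0.519
grasp_force: 71.9
```

Request:
arm_command(commands=[0.035,0.016,0,0,0,0,0,0.07,0.032,0,0,0,0,0,0.085,0.039,0,0,0,0,0,0.085,0.039,0,0,0,0,0,0.085,0.039,0,0,0,0,0])

```text
t: 19.8
eef_pos: [0.4856, 0.3356, 0.1978]
tool_rot: [-0.001, 0.443, 0.896, -0.002]
contact_force: [0.4, -2.1, -1.9]
gripper_width: 0.519
grasp_force: 71.9
```

```bash
python3 -c "
from go import *
go(.4501,.3378,.1,37.3,False)"; python3 held.py -33
```

```text
shift mm [ 23.3 -26.3  97.9] rot [-0.3 -0.   0.1] eef [0.4856 0.3356 0.1978] q7 0.15 yaw 37.4 t 19.8
[315.89 359.77] [245 285] [392 434] 16498 [354.1  375.33]
top edge [ 32.85   2.53 -33.  ] left [  1.14 -22.12 -33.  ] right [  7.75  22.09 -33.  ] bottom [-18.07   2.86 -33.  ]
rib [  3.48  10.89 -33.  ]
```

Request:
arm_command(commands=[0.0235,-0.0263,0.02,0,0,0,0,0.0235,-0.0263,0.05,0,0,0,0,0.0235,-0.0263,0.09,0,0,0,0,0.0235,-0.0263,0.11,0,0,0,0,0.0235,-0.0263,0.11,0,0,0,0,0.0235,-0.0263,0.11,0,0,0,0])

```text
t: 20.45
eef_pos: [0.4514, 0.3382, 0.0895]
tool_rot: [-0.001, 0.444, 0.896, -0.001]
contact_force: [0.7, -0.9, -1.3]
gripper_width: 0.524
grasp_force: 72.4
```

```bash
python3 -c "
from go import *
go(.4501,.3378,.0575,37.3,False)"; python3 held.py -33
```

```text
shift mm [ 0.4 -1.2 32. ] rot [-0.2 -0.  -0. ] eef [0.4514 0.3382 0.0895] q7 0.18 yaw 37.3 t 20.45
[315.87 359.84] [245 285] [392 435] 16522 [354.33 375.2 ]
top edge [ 32.85   2.53 -33.  ] left [  1.14 -22.12 -33.  ] right [  8.09  22.07 -33.  ] bottom [-18.45   1.91 -33.  ]
rib [  3.53  10.96 -33.  ]
```

Request:
arm_command(commands=[0.0004,-0.001,0.008,0,0,0,0,0.0004,-0.001,0.016,0,0,0,0,0.0004,-0.001,0.024,0,0,0,0,0.0004,-0.001,0.029,0,0,0,0,0.0004,-0.001,0.031,0,0,0,0,0.0004,-0.001,0.0315,0,0,0,0,0.0004,-0.001,0.0315,0,0,0,0])

```text
t: 21.2
eef_pos: [0.4494, 0.3394, 0.0576]
tool_rot: [-0.001, 0.443, 0.896, -0.001]
contact_force: [0.4, 0.4, -1.8]
gripper_width: 0.519
grasp_force: 72.5
```

```bash
python3 -c "
from go import *
go(.4501,.3378,.057,37.3,False)"
```

```text
shift mm [-1.7 -0.4  0.6] rot [-0.2 -0.1  0.1] eef [0.4494 0.3394 0.0576] q7 0.2 yaw 37.4 t 21.2
```

Request:
arm_command(commands=[-0.0015,-0.0003,0.0002,0,0,0,0,-0.0015,-0.0003,0.0008,0,0,0,0,-0.0015,-0.0003,0.0012,0,0,0,0,-0.0015,-0.0003,0.0012,0,0,0,0])

```text
t: 21.6
eef_pos: [0.4502, 0.338, 0.057]
tool_rot: [-0.001, 0.443, 0.896, -0.001]
contact_force: [-2.9, -1.7, 4.9]
gripper_width: 0.518
grasp_force: 73.0
```

```bash
python3 -c "
from go import *
go(.4501,.3378,.057,37.3,False);print(get_obs()['contact_force'])"
```

```text
shift mm [-0.1 -0.2  0. ] rot [-0.2 -0.1  0.1] eef [0.4502 0.338  0.057 ] q7 0.2 yaw 37.4 t 21.6
[-2.90568987 -1.69771422  4.94065878]
```

Request:
arm_command(commands=[0,0,0,0,0,0,1,0,0,0,0,0,0,1,0,0,0,0,0,0,1,0,0,0,0,0,0,1,0,0,-0.04,0,0,0,1,0,0,-0.09,0,0,0,1,0,0,-0.14,0,0,0,1,0,0,-0.19,0,0,0,1])

```text
t: 22.4
eef_pos: [0.4503, 0.3378, 0.2482]
tool_rot: [-0.001, 0.443, 0.896, -0.001]
contact_force: [0.6, 1.1, -0.8]
gripper_width: 0.999
grasp_force: 0.0
```

```bash
python3 look.py .4474 .3413; python3 -c "
from go import *
go(.629,-.061,.26,110,False)"
```

```text
px [317. 219.] exp [318. 215.] diam mm 47.5 [61.2 62.8] centre [0.4492 0.3392 0.072 ] label yaw 29.0 rib r mm 11.9
shift mm [  1.5  -6.6 221.6] rot [ 0.5 -0.2  8.3] eef [0.4542 0.3402 0.2567] q7 0.07 yaw 37.3 t 22.45
shift mm [-425.  -104.3   -5.7] rot [  0.6   0.2 -72.7] eef [0.4542 0.3402 0.2567] q7 0.07 yaw 37.3 t 22.45
```

Request:
arm_command(commands=[-0.42,-0.104,-0.006,0.6,0.2,-72.7,1,-0.42,-0.104,-0.006,0.6,0.2,-72.7,1,-0.42,-0.104,-0.006,0.6,0.2,-72.7,1,-0.42,-0.104,-0.006,0.6,0.2,-72.7,1,-0.42,-0.104,-0.006,0.6,0.2,-72.7,1,-0.42,-0.104,-0.006,0.6,0.2,-72.7,1,-0.42,-0.104,-0.006,0.6,0.2,-72.7,1,-0.42,-0.104,-0.006,0.6,0.2,-72.7,1])

```text
t: 23.25
eef_pos: [0.5999, -0.0048, 0.2511]
tool_rot: [-0.005, -0.103, 0.995, -0.003]
contact_force: [1.0, -0.6, -0.0]
gripper_width: 1.002
grasp_force: 0.0
```

```bash
python3 -c "
from go import *
go(.629,-.061,.26,110,False)"
```

```text
shift mm [-16.9 -61.   -8.7] rot [-0.3 -0.6 -8.2] eef [ 0.5999 -0.0048  0.2511] q7 1.84 yaw 101.8 t 23.25
```

Request:
arm_command(commands=[-0.01,-0.04,-0.008,-0.3,-0.6,-8,1,-0.016,-0.061,-0.008,-0.3,-0.6,-8,1,-0.016,-0.061,-0.008,-0.3,-0.6,-8,1,-0.016,-0.061,-0.008,-0.3,-0.6,-8,1,-0.016,-0.061,-0.008,-0.3,-0.6,-8,1])

```text
t: 23.75
eef_pos: [0.627, -0.0581, 0.259]
tool_rot: [-0.001, -0.17, 0.985, 0.0]
contact_force: [0.5, 0.8, 0.1]
gripper_width: 1.002
grasp_force: 0.0
```

```bash
python3 look.py .556 -.088
```

```text
px [313. 117.] exp [311. 116.] diam mm 44.9 [60.2 62.8] centre [ 0.5565 -0.086   0.072 ] label yaw 112.1 rib r mm 11.4
shift mm [ 75.7  -3.  224.2] rot [ 0.1 -0.  -2.6] eef [ 0.627  -0.0579  0.2592] q7 2.07 yaw 109.6 t 23.8
```

Request:
arm_command(commands=[0.04,-0.0015,0,0,0,-2,1,0.0757,-0.003,0.02,0,0,-2.6,1,0.0757,-0.003,0.06,0,0,-2.6,1,0.0757,-0.003,0.1,0,0,-2.6,1,0.0757,-0.003,0.15,0,0,-2.6,1,0.0757,-0.003,0.2,0,0,-2.6,1,0.0757,-0.003,0.224,0,0,-2.6,1,0.0757,-0.003,0.224,0,0,-2.6,1])

```text
t: 24.6
eef_pos: [0.554, -0.0861, 0.0323]
tool_rot: [-0.004, -0.192, 0.981, 0.001]
contact_force: [-0.3, 1.1, 0.3]
gripper_width: 0.999
grasp_force: 0.0
```

Request:
arm_command(commands=[0,0,0,0,0,0,1,0,0,0,0,0,0,1])

```text
t: 24.8
eef_pos: [0.5584, -0.0877, 0.0375]
tool_rot: [0.001, -0.192, 0.981, -0.0]
contact_force: [0.6, -0.6, 0.3]
gripper_width: 1.003
grasp_force: 0.0
```

```bash
python3 -c "
from go import *
go(.5565,-.086,.035,112.1,False)"
```

```text
shift mm [1.2 2.3 2.5] rot [-0.1  0.2 -0. ] eef [ 0.5584 -0.0877  0.0375] q7 2.29 yaw 112.1 t 24.8
```

Request:
arm_command(commands=[0.0012,0.0023,0.002,0,0,0,1,0.0012,0.0023,0.002,0,0,0,1,0.0012,0.0023,0.002,0,0,0,0,0.0012,0.0023,0.002,0,0,0,0,0.0012,0.0023,0.002,0,0,0,0,0.0012,0.0023,0.002,0,0,0,0,0.0012,0.0023,0.002,0,0,0,0,0.0012,0.0023,0.002,0,0,0,0])

```text
t: 25.6
eef_pos: [0.5552, -0.0864, 0.0341]
tool_rot: [0.0, -0.191, 0.982, -0.0]
contact_force: [-0.7, -0.2, 5.1]
gripper_width: 0.522
grasp_force: 70.7
```

Request:
arm_command(commands=[0,0,-0.01,0,0,0,0,0,0,-0.04,0,0,0,0,0,0,-0.08,0,0,0,0,0,0,-0.12,0,0,0,0,0,0,-0.16,0,0,0,0,0,0,-0.17,0,0,0,0,0,0,-0.17,0,0,0,0])

```text
t: 26.3
eef_pos: [0.5556, -0.0862, 0.2051]
tool_rot: [0.001, -0.191, 0.982, -0.0]
contact_force: [0.7, 0.2, -2.9]
gripper_width: 0.517
grasp_force: 72.5
```

```bash
python3 held.py -36;python3 -c "
from go import *
go(.4813,.2967,.2,37.3,False)"
```

```text
[415.85 122.7 ] [377  86] [451 160] 4058 [400.68 124.16]
top edge [ 84.81  23.88 -36.  ] left [ 75.49  14.34 -36.  ] right [ 78.51  32.05 -36.  ] bottom [ 67.61  24.63 -36.  ]
rib [ 76.16  20.06 -36.  ]
[107.4  310.09] [ 71 278] [141 342] 3245 [ 89.52 308.29]
top edge [ 36.12 -56.13 -36.  ] left [ 25.66 -68.83 -36.  ] right [ 28.41 -48.98 -36.  ] bottom [ 16.55 -59.61 -36.  ]
rib [ 27.1  -63.43 -36.  ]
[316.01 381.67] [242 305] [394 458] 17375 [355.1  396.24]
top edge [ 28.11   1.94 -36.  ] left [  0.83 -22.53 -36.  ] right [  3.24  22.42 -36.  ] bottom [-24.65   3.47 -36.  ]
rib [ -1.71  11.08 -36.  ]
shift mm [-76.  382.1   3.3] rot [-0.  -0.  74.8] eef [ 0.5545 -0.086   0.2032] q7 2.17 yaw 112.1 t 26.35
```

Request:
arm_command(commands=[-0.006,0.03,0.003,0,0,8,0,-0.014,0.07,0.003,0,0,16,0,-0.022,0.11,0.003,0,0,24,0,-0.03,0.15,0.003,0,0,32,0,-0.04,0.2,0.003,0,0,40,0,-0.05,0.25,0.003,0,0,48,0,-0.058,0.29,0.003,0,0,56,0,-0.066,0.33,0.003,0,0,64,0])

```text
t: 27.15
eef_pos: [0.4897, 0.2463, 0.198]
tool_rot: [-0.001, 0.36, 0.933, -0.002]
contact_force: [0.9, -0.7, -2.9]
gripper_width: 0.526
grasp_force: 72.5
```

```bash
python3 -c "
from go import *
go(.4805,.2978,.12,37.3,False)"
```

```text
shift mm [41.4 32.3 77.9] rot [-0.3 -0.  10.5] eef [0.4897 0.2463 0.198 ] q7 0.47 yaw 47.8 t 27.15
```

Request:
arm_command(commands=[0.025,0.02,0,-0.3,0,8,0,0.041,0.032,0.02,-0.3,0,10.5,0,0.041,0.032,0.05,-0.3,0,10.5,0,0.041,0.032,0.078,-0.3,0,10.5,0,0.041,0.032,0.1,-0.3,0,10.5,0,0.041,0.032,0.1,-0.3,0,10.5,0,0.041,0.032,0.1,-0.3,0,10.5,0,0.041,0.032,0.1,-0.3,0,10.5,0])

```text
t: 27.95
eef_pos: [0.4835, 0.2956, 0.101]
tool_rot: [0.001, 0.442, 0.897, 0.002]
contact_force: [0.1, 0.0, -2.0]
gripper_width: 0.52
grasp_force: 72.6
```

```bash
python3 held.py -38; python3 -c "
from go import *
go(.4805,.2978,.053,37.3,False)"
```

```text
[312.66 169.59] [254 107] [377 233] 11376 [344.66 174.71]
top edge [ 80.06   0.94 -38.  ] left [ 62.93 -15.84 -38.  ] right [ 64.17  14.56 -38.  ] bottom [ 49.33   0.26 -38.  ]
rib [ 64.23   6.58 -38.  ]
[315.79 381.67] [242 305] [394 457] 17387 [350.4  396.17]
top edge [ 29.05   1.91 -38.  ] left [  1.25 -22.17 -38.  ] right [  3.97  22.04 -38.  ] bottom [-22.34   4.02 -38.  ]
rib [ -0.19   9.49 -38.  ]
shift mm [ 3.5 -1.7 48.4] rot [ 0.4 -0.   0.2] eef [0.4837 0.2958 0.1014] q7 0.33 yaw 37.5 t 28.0
```

Request:
arm_command(commands=[0.0022,-0.0017,0.008,0.3,0,0,0,0.0022,-0.0017,0.018,0.3,0,0,0,0.0022,-0.0017,0.028,0.3,0,0,0,0.0022,-0.0017,0.038,0.3,0,0,0,0.0022,-0.0017,0.045,0.3,0,0,0,0.0022,-0.0017,0.047,0.3,0,0,0,0.0022,-0.0017,0.047,0.3,0,0,0,0.0022,-0.0017,0.047,0.3,0,0,0])

```text
t: 28.8
eef_pos: [0.4809, 0.2965, 0.0537]
tool_rot: [-0.0, 0.442, 0.897, 0.0]
contact_force: [-0.3, 1.0, -4.0]
gripper_width: 0.522
grasp_force: 72.6
```

```bash
python3 -c "
from go import *
go(.4813,.2967,.0522,37.3,False)"
```

```text
shift mm [-0.1  0.5  1.5] rot [ 0.  -0.   0.2] eef [0.4809 0.2965 0.0537] q7 0.36 yaw 37.5 t 28.8
```

Then lower, open, rise; next jar C (viewing at yaw −95).

Request:
arm_command(commands=[0,0.0004,0.0008,0,0,0,0,0,0.0004,0.0018,0,0,0,0,0,0.0004,0.0018,0,0,0,0])

```text
t: 29.1
eef_pos: [0.4812, 0.297, 0.0521]
tool_rot: [-0.0, 0.442, 0.897, 0.0]
contact_force: [-0.8, 1.1, -0.2]
gripper_width: 0.523
grasp_force: 73.2
```

Request:
arm_command(commands=[0,0,0,0,0,0,1,0,0,0,0,0,0,1,0,0,0,0,0,0,1,0,0,0,0,0,0,1,0,0,-0.04,0,0,0,1,0,0,-0.09,0,0,0,1,0,0,-0.14,0,0,0,1,0,0,-0.19,0,0,0,1])

```text
t: 29.9
eef_pos: [0.4808, 0.2962, 0.2436]
tool_rot: [-0.0, 0.442, 0.897, -0.0]
contact_force: [1.0, 0.9, -0.2]
gripper_width: 1.002
grasp_force: 0.0
```

Run:
```python
from jars import *
from go import go
for n in ('side','scene'):
    c=cam(n,n+'3')
    for ce,s,h,rib in caps(c):
        p=ray(c,ce,0.066)[0]
        if p[1]<.6 and p[0]>.4: print(n,np.round(ce),np.round(p[:2],3))
x,y,a=.67,-.21,np.radians(-97)
go(x+.078*np.sin(a),y-.078*np.cos(a),.25,-97,False)
x,y,a=.465,-.056,np.radians(-62)
go(x+.078*np.sin(a),y-.078*np.cos(a),.25,-62,False)
```

```text
side [214. 146.] [0.453 0.364]
side [234. 151.] [0.49  0.324]
side [286. 260.] [ 0.466 -0.055]
side [410. 279.] [ 0.67 -0.21]
scene [336. 238.] [ 0.464 -0.053]
scene [219. 269.] [ 0.672 -0.211]
scene [512. 298.] [0.449 0.327]
shift mm [-461.3 -218.1   -4.6] rot [  0.2  -0.8 134.5] eef [0.4847 0.2983 0.2487] q7 0.21 yaw 37.5 t 30.0
shift mm [-256.1 -308.3   -5.3] rot [ 0.4 -0.6 99.5] eef [0.4847 0.2983 0.2487] q7 0.21 yaw 37.5 t 30.0
```

Request:
arm_command(commands=[-0.23,-0.109,0,0,0,67,1,-0.23,-0.109,0,0,0,67,1,-0.23,-0.109,0,0,0,67,1,-0.23,-0.109,0,0,0,67,1,-0.23,-0.109,0,0,0,67,1,-0.23,-0.109,0,0,0,67,1,-0.23,-0.109,0,0,0,67,1,-0.23,-0.109,0,0,0,67,1])

```text
t: 30.8
eef_pos: [0.5346, 0.0471, 0.2414]
tool_rot: [-0.0, 0.865, 0.501, -0.0]
contact_force: [-0.5, 0.4, 0.8]
gripper_width: 1.001
grasp_force: 0.0
```

```bash
python3 -c "
from go import *
go(.593,-.2,.25,-97,False)"
```

```text
shift mm [-185.2  173.7   -8.7] rot [-0.   0.  67.1] eef [0.5346 0.0471 0.2414] q7 -0.38 yaw -29.9 t 30.8
```

Request:
arm_command(commands=[-0.185,0.174,-0.009,0,0,67,1,-0.185,0.174,-0.009,0,0,67,1,-0.185,0.174,-0.009,0,0,67,1,-0.185,0.174,-0.009,0,0,67,1,-0.185,0.174,-0.009,0,0,67,1,-0.185,0.174,-0.009,0,0,67,1,-0.185,0.174,-0.009,0,0,67,1,-0.185,0.174,-0.009,0,0,67,1])

```text
t: 31.6
eef_pos: [0.5951, -0.1996, 0.25]
tool_rot: [0.0, 0.998, -0.06, -0.001]
contact_force: [1.1, -0.0, 0.1]
gripper_width: 0.994
grasp_force: 0.0
```

Request:
arm_command(commands=[0,0,0,0,0,0,1,0,0,0,0,0,0,1,0,0,0,0,0,0,1])

```text
t: 31.9
eef_pos: [0.5954, -0.1985, 0.2505]
tool_rot: [-0.0, 0.998, -0.055, -0.0]
contact_force: [0.2, 0.4, -0.3]
gripper_width: 1.004
grasp_force: 0.0
```

```bash
python3 look.py .67 -.21
```

```text
px [321. 117.] exp [324. 118.] diam mm 44.8 [61.6 64.7] centre [ 0.6713 -0.2082  0.072 ] label yaw -106.1 rib r mm 10.1
shift mm [ 76.7   1.4 215.6] rot [-0.   0.   9.8] eef [ 0.5954 -0.1985  0.2506] q7 -0.88 yaw -96.3 t 31.95
```

Request:
arm_command(commands=[0.04,0.001,0,0,0,5,1,0.0767,0.0014,0.02,0,0,9.8,1,0.0767,0.0014,0.06,0,0,9.8,1,0.0767,0.0014,0.1,0,0,9.8,1,0.0767,0.0014,0.15,0,0,9.8,1,0.0767,0.0014,0.19,0,0,9.8,1,0.0767,0.0014,0.212,0,0,9.8,1,0.0767,0.0014,0.212,0,0,9.8,1])

```text
t: 32.75
eef_pos: [0.6697, -0.2075, 0.0356]
tool_rot: [-0.001, 0.99, -0.141, -0.003]
contact_force: [-0.4, -0.1, -0.5]
gripper_width: 0.998
grasp_force: 0.0
```

Request:
arm_command(commands=[0,0,0,0,0,0,1,0,0,0,0,0,0,1,0,0,0,0,0,0,1])

```text
t: 33.05
eef_pos: [0.6725, -0.2093, 0.0409]
tool_rot: [0.0, 0.99, -0.141, 0.001]
contact_force: [0.4, 0.2, 0.4]
gripper_width: 0.998
grasp_force: 0.0
```

```bash
python3 -c "
from go import *
go(.6713,-.2082,.035,-106.1,False)"; python3 held.py -37 | tail -3
```

```text
shift mm [-1.5 -0.7  5.9] rot [ 0.  -0.2 -0.1] eef [ 0.6725 -0.2093  0.0409] q7 -0.95 yaw -106.2 t 33.05
[316.88 370.79] [247 298] [392 443] 15610 [352.82 382.35]
top edge [ 30.67   1.91 -37.  ] left [  3.95 -20.73 -37.  ] right [  6.32  21.5  -37.  ] bottom [-17.94   3.39 -37.  ]
rib [  3.83  10.18 -37.  ]
```

Request:
arm_command(commands=[-0.001,-0.0003,0.003,0,0,0,1,-0.001,-0.0003,0.005,0,0,0,1,-0.001,-0.0003,0.005,0,0,0,0,-0.001,-0.0003,0.005,0,0,0,0,-0.001,-0.0003,0.005,0,0,0,0,-0.001,-0.0003,0.005,0,0,0,0,-0.001,-0.0003,0.005,0,0,0,0,-0.001,-0.0003,0.005,0,0,0,0])

```text
t: 33.9
eef_pos: [0.6706, -0.2084, 0.0338]
tool_rot: [0.0, 0.99, -0.141, -0.0]
contact_force: [0.2, -0.4, 3.1]
gripper_width: 0.524
grasp_force: 71.6
```

Request:
arm_command(commands=[0,0,-0.01,0,0,0,0,0,0,-0.04,0,0,0,0,0,0,-0.08,0,0,0,0,0,0,-0.12,0,0,0,0,0,0,-0.16,0,0,0,0,0,0,-0.17,0,0,0,0,0,0,-0.17,0,0,0,0])

```text
t: 34.6
eef_pos: [0.6711, -0.2084, 0.2053]
tool_rot: [-0.0, 0.99, -0.141, 0.001]
contact_force: [-0.7, 0.1, -1.9]
gripper_width: 0.524
grasp_force: 72.0
```

```bash
python3 held.py -36;python3 -c "
from go import *
go(.5443,.2141,.22,37.3,False)"
```

```text
[315.76 377.61] [242 300] [395 454] 17572 [356.35 392.29]
top edge [ 29.62   0.83 -36.  ] left [ -0.57 -22.61 -36.  ] right [  3.59  22.7  -36.  ] bottom [-23.08   4.4  -36.  ]
rib [ -0.32  11.41 -36.  ]
shift mm [-238.9 -369.7  -16.4] rot [-1.000e-01 -0.000e+00 -1.435e+02] eef [ 0.6703 -0.2076  0.2031] q7 -1.05 yaw -106.2 t 34.65
```

Request:
arm_command(commands=[-0.013,-0.02,-0.016,0,0,-8,0,-0.026,-0.04,-0.016,0,0,-16,0,-0.04,-0.06,-0.016,0,0,-24,0,-0.053,-0.082,-0.016,0,0,-32,0,-0.067,-0.103,-0.016,0,0,-40,0,-0.08,-0.124,-0.016,0,0,-48,0,-0.093,-0.144,-0.016,0,0,-56,0,-0.106,-0.164,-0.016,0,0,-64,0])

```text
t: 35.45
eef_pos: [0.6128, -0.0193, 0.217]
tool_rot: [-0.001, 0.913, 0.408, -0.002]
contact_force: [-0.6, 0.4, -2.1]
gripper_width: 0.522
grasp_force: 72.1
```

```bash
python3 -c "
from go import *
go(.5451,.213,.2,37.3,False)"
```

```text
shift mm [ 127.8 -205.4   17.4] rot [ -0.3   0.  -79.2] eef [ 0.6128 -0.0193  0.217 ] q7 -0.35 yaw -41.9 t 35.45
```

Request:
arm_command(commands=[0.02,-0.032,0.017,0,0,-8,0,0.04,-0.064,0.017,0,0,-16,0,0.06,-0.096,0.017,0,0,-24,0,0.08,-0.128,0.017,0,0,-32,0,0.1,-0.16,0.017,0,0,-40,0,0.115,-0.185,0.017,0,0,-48,0,0.12,-0.193,0.017,0,0,-56,0,0.124,-0.2,0.017,0,0,-64,0])

```text
t: 36.25
eef_pos: [0.5475, 0.207, 0.2001]
tool_rot: [-0.002, 0.557, 0.83, -0.002]
contact_force: [-0.2, -0.7, -2.5]
gripper_width: 0.523
grasp_force: 72.1
```

```bash
python3 -c "
from go import *
go(.5451,.213,.1,37.3,False)"
```

```text
shift mm [  6.4   0.5 100.1] rot [ -0.3  -0.1 -15. ] eef [0.5475 0.207  0.2001] q7 0.21 yaw 22.3 t 36.25
```

Request:
arm_command(commands=[0.003,0.0005,0.01,-0.3,-0.1,-8,0,0.0064,0.0005,0.03,-0.3,-0.1,-15,0,0.0064,0.0005,0.06,-0.3,-0.1,-15,0,0.0064,0.0005,0.09,-0.3,-0.1,-15,0,0.0064,0.0005,0.1,-0.3,-0.1,-15,0,0.0064,0.0005,0.1,-0.3,-0.1,-15,0,0.0064,0.0005,0.1,-0.3,-0.1,-15,0,0.0064,0.0005,0.1,-0.3,-0.1,-15,0])

```text
t: 37.05
eef_pos: [0.5488, 0.2116, 0.1039]
tool_rot: [0.002, 0.448, 0.894, 0.002]
contact_force: [0.4, -0.2, -2.0]
gripper_width: 0.523
grasp_force: 72.1
```

```bash
python3 held.py -38.2|tail -3; python3 -c "
from go import *
go(.5451,.213,.053,37.3,False)"
```

```text
[315.65 377.53] [242 300] [395 454] 17609 [354.6 389.9]
top edge [ 30.62   0.81 -38.2 ] left [  0.71 -22.16 -38.2 ] right [  4.11  22.28 -38.2 ] bottom [-21.     0.01 -38.2 ]
rib [  2.11  10.65 -38.2 ]
shift mm [ 3.4 -2.6 50.9] rot [ 0.4  0.1 -0.5] eef [0.5488 0.2117 0.1039] q7 0.5 yaw 36.8 t 37.1
```

Request:
arm_command(commands=[0.003,-0.0026,0.01,0.3,0,-0.5,0,0.003,-0.0026,0.02,0.3,0,-0.5,0,0.003,-0.0026,0.03,0.3,0,-0.5,0,0.003,-0.0026,0.04,0.3,0,-0.5,0,0.003,-0.0026,0.048,0.3,0,-0.5,0,0.003,-0.0026,0.0495,0.3,0,-0.5,0,0.003,-0.0026,0.0495,0.3,0,-0.5,0,0.003,-0.0026,0.0495,0.3,0,-0.5,0])

```text
t: 37.9
eef_pos: [0.5447, 0.2122, 0.0534]
tool_rot: [0.001, 0.444, 0.896, -0.001]
contact_force: [0.3, -0.3, -2.5]
gripper_width: 0.525
grasp_force: 72.2
```

```bash
python3 -c "
from go import *
go(.5453,.2127,.0519,37.3,False)"
```

```text
shift mm [0.  0.8 1.5] rot [-0.   0.1 -0.1] eef [0.5447 0.2122 0.0534] q7 0.54 yaw 37.2 t 37.9
```

Request:
arm_command(commands=[0,0.0007,0.0008,0,0,0,0,0,0.0007,0.0018,0,0,0,0,0,0.0007,0.0018,0,0,0,0])

```text
t: 38.2
eef_pos: [0.5453, 0.2129, 0.0517]
tool_rot: [0.001, 0.444, 0.896, -0.0]
contact_force: [-0.8, 0.4, -0.2]
gripper_width: 0.523
grasp_force: 72.5
```

Request:
arm_command(commands=[0,0,0,0,0,0,1,0,0,0,0,0,0,1,0,0,0,0,0,0,1,0,0,0,0,0,0,1,0,0,-0.04,0,0,0,1,0,0,-0.09,0,0,0,1,0,0,-0.14,0,0,0,1,0,0,-0.19,0,0,0,1])

```text
t: 39.0
eef_pos: [0.5444, 0.2128, 0.2432]
tool_rot: [0.001, 0.444, 0.896, -0.001]
contact_force: [1.5, -0.0, -0.8]
gripper_width: 1.003
grasp_force: 0.0
```

Run:
```python
from jars import *
from go import go
for n in ('side','scene'):
    c=cam(n,n+'4')
    for ce,s,h,rib in caps(c):
        p=ray(c,ce,0.066)[0]
        if p[1]<.6 and p[0]>.4: print(n,np.round(ce),np.round(p[:2],3))
go(.438,-.129,.25,-20,False)
```

```text
side [214. 146.] [0.453 0.364]
side [235. 147.] [0.498 0.336]
side [271. 166.] [0.55  0.231]
side [286. 260.] [ 0.466 -0.055]
scene [335. 238.] [ 0.464 -0.054]
scene [513. 299.] [0.45  0.329]
scene [440. 300.] [0.525 0.211]
shift mm [-206.  -295.5   -4.3] rot [ 0.7 -0.2 57.2] eef [0.5488 0.2138 0.2484] q7 0.4 yaw 37.2 t 39.1
```

Request:
arm_command(commands=[-0.206,-0.295,-0.004,0.7,-0.2,57,1,-0.206,-0.295,-0.004,0.7,-0.2,57,1,-0.206,-0.295,-0.004,0.7,-0.2,57,1,-0.206,-0.295,-0.004,0.7,-0.2,57,1,-0.206,-0.295,-0.004,0.7,-0.2,57,1,-0.206,-0.295,-0.004,0.7,-0.2,57,1,-0.206,-0.295,-0.004,0.7,-0.2,57,1,-0.206,-0.295,-0.004,0.7,-0.2,57,1])

```text
t: 39.9
eef_pos: [0.432, -0.1346, 0.2459]
tool_rot: [-0.0, 0.821, 0.571, -0.006]
contact_force: [-0.8, -0.0, 0.4]
gripper_width: 0.999
grasp_force: 0.0
```

Request:
arm_command(commands=[0,0,0,0,0,0,1,0,0,0,0,0,0,1,0,0,0,0,0,0,1])

```text
t: 40.2
eef_pos: [0.4353, -0.1278, 0.2458]
tool_rot: [-0.0, 0.817, 0.577, -0.007]
contact_force: [-0.6, 0.3, 0.4]
gripper_width: 0.999
grasp_force: 0.0
```

```bash
python3 look.py .465 -.055
python3 - <<'E'
from jars import *
c=cam('side','side5')
for ce,s,h,rib in caps(c):
        p=ray(c,ce,0.084)[0]
        if p[1]<.6 and p[0]>.4: print(np.round(ce),np.round(p[:2],3),s)
E
```

```text
px [327. 111.] exp [326. 112.] diam mm 44.9 [63.1 66.3] centre [ 0.4666 -0.0554  0.072 ] label yaw -70.2 rib r mm 11.0
shift mm [ 81.1   6.8 209.9] rot [-0.1  0.8 50.7] eef [ 0.4353 -0.1279  0.2458] q7 -0.04 yaw -19.6 t 40.25
[214. 147.] [0.447 0.337] [206 140  18  15 214]
[236. 147.] [0.492 0.313] [227 140  18  16 225]
[286. 260.] [ 0.461 -0.07 ] [277 252  21  17 258]
```

Request:
arm_command(commands=[0.04,0.003,0,0,0.8,8,1,0.081,0.0068,0,0,0.8,16,1,0.081,0.0068,0.01,0,0.8,25,1,0.081,0.0068,0.03,0,0.8,34,1,0.081,0.0068,0.05,0,0.8,43,1,0.081,0.0068,0.08,0,0.8,50.7,1,0.081,0.0068,0.11,0,0.8,50.7,1,0.081,0.0068,0.11,0,0.8,50.7,1])

```text
t: 41.1
eef_pos: [0.4649, -0.0553, 0.1322]
tool_rot: [-0.001, 0.985, 0.171, -0.004]
contact_force: [0.5, -0.3, -0.1]
gripper_width: 1.001
grasp_force: 0.0
```

```bash
python3 -c "
from go import *
go(.4666,-.0554,.035,-70.2,False)"
```

```text
shift mm [ 2.3  1.  97.2] rot [-0.2  0.4 -0.1] eef [ 0.4649 -0.0553  0.1322] q7 -0.72 yaw -70.3 t 41.1
```

Request:
arm_command(commands=[0.001,0.001,0.03,-0.2,0.4,0,1,0.001,0.001,0.06,-0.2,0.4,0,1,0.001,0.001,0.085,-0.2,0.4,0,1,0.001,0.001,0.096,-0.2,0.4,0,1,0.001,0.001,0.096,-0.2,0.4,0,1,0.001,0.001,0.096,-0.2,0.4,0,1,0.001,0.001,0.096,-0.2,0.4,0,1])

```text
t: 41.8
eef_pos: [0.4696, -0.0566, 0.0404]
tool_rot: [-0.0, 0.985, 0.17, 0.005]
contact_force: [-0.8, 0.8, -0.3]
gripper_width: 0.999
grasp_force: 0.0
```

```bash
python3 -c "
from go import *
go(.4666,-.0554,.035,-70.2,False)"; python3 held.py -36 | tail -3
```

```text
shift mm [-2.4 -2.2  5.4] rot [ 0.1 -0.5 -0.2] eef [ 0.4696 -0.0566  0.0404] q7 -0.54 yaw -70.4 t 41.8
[312.84 374.66] [242 301] [388 447] 15706 [349.58 389.05]
top edge [ 29.32   0.   -36.  ] left [  3.94 -22.37 -36.  ] right [  3.93  20.61 -36.  ] bottom [-20.38   2.81 -36.  ]
rib [  0.81   9.37 -36.  ]
```

Request:
arm_command(commands=[-0.0015,-0.002,0.003,0,-0.4,0,1,-0.0015,-0.002,0.005,0,-0.4,0,1,-0.0015,-0.002,0.005,0,-0.4,0,1,-0.0015,-0.002,0.005,0,-0.4,0,0,-0.0015,-0.002,0.005,0,-0.4,0,0,-0.0015,-0.002,0.005,0,-0.4,0,0,-0.0015,-0.002,0.005,0,-0.4,0,0,-0.0015,-0.002,0.005,0,-0.4,0,0])

```text
t: 42.65
eef_pos: [0.4665, -0.0555, 0.0344]
tool_rot: [0.0, 0.986, 0.17, 0.0]
contact_force: [-1.5, 0.5, 5.6]
gripper_width: 0.524
grasp_force: 70.6
```

Request:
arm_command(commands=[0,0,0,0,0,0,0,0,0,0,0,0,0,0])

```text
t: 42.85
eef_pos: [0.4665, -0.0555, 0.0344]
tool_rot: [0.0, 0.986, 0.17, 0.0]
contact_force: [-0.4, 0.4, 5.0]
gripper_width: 0.524
grasp_force: 70.6
```

Request:
arm_command(commands=[0,0,-0.01,0,0,0,0,0,0,-0.04,0,0,0,0,0,0,-0.08,0,0,0,0,0,0,-0.12,0,0,0,0,0,0,-0.16,0,0,0,0,0,0,-0.18,0,0,0,0,0,0,-0.18,0,0,0,0])

```text
t: 43.55
eef_pos: [0.4678, -0.0553, 0.2165]
tool_rot: [-0.0, 0.985, 0.17, 0.002]
contact_force: [1.0, -0.1, -2.7]
gripper_width: 0.521
grasp_force: 72.2
```

```bash
python3 held.py -38;python3 -c "
from go import *
go(.5783,.1695,.22,37.3,False)"
```

```text
[315.81 379.25] [243 302] [394 455] 17300 [353.85 394.27]
top edge [ 29.94   0.82 -38.  ] left [  0.22 -21.93 -38.  ] right [  4.65  22.   -38.  ] bottom [-21.57   4.01 -38.  ]
rib [  0.47  10.49 -38.  ]
shift mm [ 180.3 -173.9   -4.7] rot [ 1.000e-01 -1.000e-01 -1.077e+02] eef [ 0.4668 -0.0548  0.2149] q7 -0.87 yaw -70.4 t 43.6
```

Request:
arm_command(commands=[0.014,-0.013,0,0,0,-8,0,0.028,-0.027,0,0,0,-16,0,0.042,-0.04,0,0,0,-24,0,0.056,-0.054,0,0,0,-32,0,0.07,-0.068,0,0,0,-40,0,0.084,-0.081,0,0,0,-48,0,0.098,-0.095,0,0,0,-56,0,0.112,-0.108,0,0,0,-64,0])

```text
t: 44.4
eef_pos: [0.5346, 0.0847, 0.2119]
tool_rot: [-0.0, 0.744, 0.668, -0.002]
contact_force: [-0.3, 1.0, -3.3]
gripper_width: 0.522
grasp_force: 72.0
```

```bash
python3 -c "
from go import *
go(.5788,.1689,.2,37.3,False)"
```

```text
shift mm [88.5 35.  11.6] rot [ -0.2   0.  -43.4] eef [0.5346 0.0847 0.2119] q7 -0.09 yaw -6.1 t 44.4
```

Request:
arm_command(commands=[0.02,0.007,0.012,0,0,-8,0,0.04,0.014,0.012,0,0,-16,0,0.055,0.021,0.012,0,0,-24,0,0.07,0.028,0.012,0,0,-32,0,0.083,0.033,0.012,0,0,-40,0,0.0885,0.035,0.012,0,0,-43.4,0,0.0885,0.035,0.012,0,0,-43.4,0,0.0885,0.035,0.012,0,0,-43.4,0])

```text
t: 45.2
eef_pos: [0.5795, 0.1672, 0.2003]
tool_rot: [-0.001, 0.448, 0.894, -0.001]
contact_force: [-0.1, 0.1, -1.4]
gripper_width: 0.52
grasp_force: 72.0
```

```bash
python3 -c "
from go import *
go(.5788,.1689,.1,37.3,False)"
```

```text
shift mm [  1.7   0.8 100.3] rot [-0.2  0.  -0.5] eef [0.5795 0.1672 0.2003] q7 0.5 yaw 36.8 t 45.2
```

Request:
arm_command(commands=[0.001,0.0005,0.02,0,0,-0.4,0,0.001,0.0005,0.05,0,0,-0.4,0,0.001,0.0005,0.08,0,0,-0.4,0,0.001,0.0005,0.1,0,0,-0.4,0,0.001,0.0005,0.1,0,0,-0.4,0,0.001,0.0005,0.1,0,0,-0.4,0,0.001,0.0005,0.1,0,0,-0.4,0])

```text
t: 45.9
eef_pos: [0.5812, 0.169, 0.1032]
tool_rot: [0.001, 0.444, 0.896, 0.0]
contact_force: [0.7, 0.5, -1.6]
gripper_width: 0.52
grasp_force: 72.0
```

```bash
python3 held.py -37.6|tail -3; python3 -c "
from go import *
go(.5788,.1689,.053,37.3,False)"
```

```text
[315.76 378.91] [243 302] [394 454] 17305 [351.73 392.65]
top edge [ 29.75   1.09 -37.6 ] left [ -1.12 -22.07 -37.6 ] right [  4.03  22.1  -37.6 ] bottom [-21.57   4.95 -37.6 ]
rib [  0.73   9.89 -37.6 ]
shift mm [ 1.4 -2.2 50.3] rot [0.1 0.1 0. ] eef [0.5813 0.1691 0.1033] q7 0.57 yaw 37.3 t 45.95
```

Request:
arm_command(commands=[0.0012,-0.0022,0.01,0,0,0,0,0.0012,-0.0022,0.02,0,0,0,0,0.0012,-0.0022,0.03,0,0,0,0,0.0012,-0.0022,0.04,0,0,0,0,0.0012,-0.0022,0.048,0,0,0,0,0.0012,-0.0022,0.0492,0,0,0,0,0.0012,-0.0022,0.0492,0,0,0,0,0.0012,-0.0022,0.0492,0,0,0,0])

```text
t: 46.75
eef_pos: [0.5778, 0.1686, 0.0523]
tool_rot: [0.0, 0.443, 0.896, -0.0]
contact_force: [0.3, -0.5, -2.8]
gripper_width: 0.526
grasp_force: 72.9
```

```bash
python3 -c "
from go import *
go(.5788,.1689,.0522,37.3,False)"
```

```text
shift mm [-0.4  1.   0.1] rot [-0.  0.  0.] eef [0.5778 0.1686 0.0523] q7 0.6 yaw 37.3 t 46.75
```

Request:
arm_command(commands=[-0.0003,0.0008,0.0004,0,0,0,0,-0.0003,0.0008,0.001,0,0,0,0,-0.0003,0.0008,0.001,0,0,0,0])

```text
t: 47.05
eef_pos: [0.5782, 0.1686, 0.0522]
tool_rot: [-0.0, 0.444, 0.896, -0.001]
contact_force: [-3.4, -1.2, 6.2]
gripper_width: 0.52
grasp_force: 73.7
```

Request:
arm_command(commands=[0,0,0,0,0,0,1,0,0,0,0,0,0,1,0,0,0,0,0,0,1,0,0,0,0,0,0,1,0,0,-0.04,0,0,0,1,0,0,-0.09,0,0,0,1,0,0,-0.14,0,0,0,1,0,0,-0.19,0,0,0,1])

```text
t: 47.85
eef_pos: [0.5783, 0.1689, 0.2436]
tool_rot: [0.0, 0.444, 0.896, -0.0]
contact_force: [1.8, 1.7, 0.1]
gripper_width: 1.002
grasp_force: 0.0
```

Request:
arm_command(commands=[0.03,0,-0.02,0,0,0,1,0.06,0,-0.04,0,0,0,1,0.06,0,-0.04,0,0,0,1,0.06,0,-0.04,0,0,0,1])

```text
t: 48.25
eef_pos: [0.542, 0.2175, 0.282]
tool_rot: [0.0, 0.443, 0.897, 0.0]
contact_force: [-0.3, -1.3, 0.0]
gripper_width: 1.001
grasp_force: 0.0
```

```bash
cat > places.py <<'E'
from jars import *
from go import go
np.set_printoptions(precision=1,suppress=True)
c=cam('wrist','places');O=np.array([.4985,.2445]);a=np.radians(37.3);X=np.array([np.cos(a),np.sin(a)]);Y=np.array([-X[1],X[0]])
f=lambda p:np.array([(p[:2]-O)@X,(p[:2]-O)@Y])*1000
for ce,s,h,rib in caps(c,amin=500):
    e=cv2.fitEllipse(h.astype(np.float32)); q=ray(c,e[0],.09)[0]; m=np.array(h).mean(0)
    r=ray(c,rib,.0915)[0] if rib is not None else q
    print('px',ce,'ell',np.array(e[1]),'world',np.round(q,4),'stage',f(q),'rib stage',f(r),'yaw err',np.degrees(np.arctan2(*(f(r)-f(q))[::-1])))
go(.5,.25,.28,37.3,False)
E
python3 places.py
```

```text
px [316.8  16.8] ell [64.2 79.8] world [0.4 0.3 0.1] stage [ 18.2 108.1] rib stage [ 28.9 105.6] yaw err -12.863425773176745
px [347.7  70.7] ell [61.4 67. ] world [0.5 0.3 0.1] stage [41.  61.2] rib stage [52.5 61.6] yaw err 2.134934043981243
px [317.4 219.4] ell [55. 57.] world [0.5 0.2 0.1] stage [ 19.1 -50.9] rib stage [ 29.6 -50.4] yaw err 3.0087601959284656
px [316.2 282.1] ell [52.5 54.6] world [0.6 0.2 0.1] stage [  18.2 -105.8] rib stage [  28.6 -106.9] yaw err -5.972799972511732
shift mm [ 52.4 -13.1   1.3] rot [-0.   0.1  0.1] eef [0.5 0.2 0.3] q7 0.34 yaw 37.4 t 48.3
```

View pics/places.png

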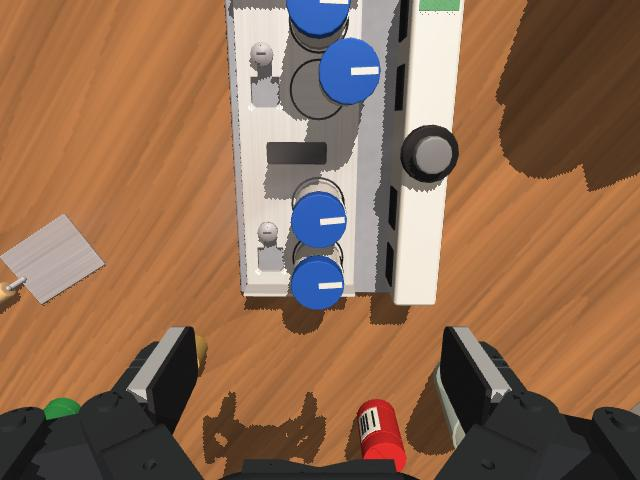

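```bash
python3 -c "
from go import *
a=np.radians(37.3);X=np.array([np.cos(a),np.sin(a)]);Y=np.array([-X[1],X[0]])
p=np.array([.4985,.2445])+.041*X+(.0615-.078)*Y; print(p); go(*p,.25,37.3,False)"
```

```text
[0.54111322 0.25622021]
shift mm [32.4 23.4 31.3] rot [-0.   0.1  0.1] eef [0.5422 0.2163 0.2813] q7 0.34 yaw 37.4 t 48.3
```

Request:
arm_command(commands=[0.03,0.022,0.031,0,0,0,0.7,0.0324,0.0234,0.031,0,0,0,0.7,0.0324,0.0234,0.031,0,0,0,0.7,0.0324,0.0234,0.031,0,0,0,0.7,0.0324,0.0234,0.031,0,0,0,0.7,0.0324,0.0234,0.031,0,0,0,0.7])

```text
t: 48.9
eef_pos: [0.5417, 0.2556, 0.2512]
tool_rot: [0.001, 0.444, 0.896, -0.0]
contact_force: [0.2, -0.0, -0.2]
gripper_width: 0.699
grasp_force: 0.0
```

```bash
sed -i "s/np.round(q,4)/(q*1000)/" places.py; python3 places.py; python3 -c "
from h import *;print(get_obs()['gripper_width'])"
```

```text
px [281.1  39.1] ell [68.6 79. ] world [447.7 341.4  90. ] stage [ 18.4 107.9] rib stage [ 28. 109.] yaw err 6.510061570660978
px [316.2 113.7] ell [65.4 69.2] world [493.9 318.5  90. ] stage [41.2 61.6] rib stage [52.4 62. ] yaw err 2.0915174965840886
px [288.2 266.3] ell [58.7 60.7] world [544.3 216.7  90. ] stage [ 19.6 -49.9] rib stage [ 29.2 -50.3] yaw err -2.49256607361726
px [288.7 330.3] ell [56.2 58. ] world [576.9 172.5  90. ] stage [  18.7 -104.8] rib stage [  29.2 -107.1] yaw err -12.83615779087894
shift mm [ 20.5 -36.7 -28.9] rot [ 0.   0.1 -0. ] eef [0.5 0.3 0.3] q7 0.3 yaw 37.3 t 48.95
0.698860328578279
```

```bash
python3 -c "
from go import *
go(.4939,.3185,.06,39,False)"
```

```text
shift mm [ 78.9  -0.2 191. ] rot [ 0.   0.1 -1.7] eef [0.5416 0.2559 0.2511] q7 0.3 yaw 37.3 t 48.95
```

Request:
arm_command(commands=[0.04,0,0,0,0,-1.7,0.7,0.0787,0,0.02,0,0,-1.7,0.7,0.0787,0,0.06,0,0,-1.7,0.7,0.0787,0,0.1,0,0,-1.7,0.7,0.0787,0,0.12,0,0,-1.7,0.7,0.0787,0,0.12,0,0,-1.7,0.7,0.0787,0,0.12,0,0,-1.7,0.7,0.0787,0,0.12,0,0,-1.7,0.7])

```text
t: 49.75
eef_pos: [0.4947, 0.3196, 0.1324]
tool_rot: [0.001, 0.43, 0.903, 0.001]
contact_force: [0.2, -0.4, 0.5]
gripper_width: 0.7
grasp_force: 0.0
```

```bash
python3 -c "
from go import *
go(.4939,.3185,.06,39,False)"
```

```text
shift mm [-0.3 -1.5 72.4] rot [0.2 0.  0. ] eef [0.4947 0.3196 0.1324] q7 0.26 yaw 39.0 t 49.75
```

Request:
arm_command(commands=[-0.0003,-0.0015,0.015,0,0,0,0.7,-0.0003,-0.0015,0.03,0,0,0,0.7,-0.0003,-0.0015,0.045,0,0,0,0.7,-0.0003,-0.0015,0.06,0,0,0,0.7,-0.0003,-0.0015,0.068,0,0,0,0.7,-0.0003,-0.0015,0.07,0,0,0,0.7,-0.0003,-0.0015,0.07,0,0,0,0.7,-0.0003,-0.0015,0.07,0,0,0,0.7])

```text
t: 50.55
eef_pos: [0.4929, 0.3181, 0.061]
tool_rot: [0.0, 0.43, 0.903, -0.0]
contact_force: [-0.3, 0.5, 0.1]
gripper_width: 0.701
grasp_force: 0.0
```

```bash
python3 -c "
from go import *
go(.4939,.3185,.06,39,False);print(get_obs()['contact_force'])"; python3 held.py -28|tail -3
```

```text
shift mm [-0.3  1.   1. ] rot [0.  0.1 0. ] eef [0.4929 0.3181 0.061 ] q7 0.31 yaw 39.0 t 50.55
[-0.31245528  0.51625549  0.08636193]
[317.18 365.92] [248 294] [392 437] 15301 [354.41 379.68]
top edge [ 27.92   2.66 -28.  ] left [  2.39 -21.95 -28.  ] right [ -0.53  23.36 -28.  ] bottom [-23.67   3.99 -28.  ]
rib [ -1.51  11.52 -28.  ]
```

Request:
arm_command(commands=[0,0.0005,0,0,0,0,0,0,0.0005,0,0,0,0,0,0,0.0005,0,0,0,0,0,0,0.0005,0,0,0,0,0,0,0.0005,0,0,0,0,0], force=80)

```text
t: 51.1
eef_pos: [0.4933, 0.3186, 0.0616]
tool_rot: [0.0, 0.43, 0.903, 0.0]
contact_force: [-1.3, -0.7, 5.2]
gripper_width: 0.514
grasp_force: 81.4
```

Request:
arm_command(commands=[0,0,-0.005,0,0,0,0,0,0,-0.012,0,0,0,0,0,0,-0.02,0,0,0,0,0,0,-0.02,0,0,0,0,0,0,-0.02,0,0,0,0])

```text
t: 51.6
eef_pos: [0.4929, 0.3185, 0.0809]
tool_rot: [0.0, 0.43, 0.903, -0.0]
contact_force: [-0.2, -0.2, -2.6]
gripper_width: 0.52
grasp_force: 81.7
```

```bash
python3 -c "
from go import *
go(.4813,.2967,.082,37.3,False)"; python3 held.py -29|tail -3
```

```text
shift mm [ -9.6 -22.7  -1.1] rot [0.  0.  1.8] eef [0.4929 0.3185 0.0809] q7 0.29 yaw 39.1 t 51.6
[315.95 365.13] [248 293] [388 436] 15111 [349.55 378.44]
top edge [ 28.67   1.46 -29.  ] left [  3.05 -21.75 -29.  ] right [  4.83  21.67 -29.  ] bottom [-22.38   3.29 -29.  ]
rib [ -0.37   9.89 -29.  ]
```

Request:
arm_command(commands=[-0.003,-0.008,-0.001,0,0,0.6,0,-0.006,-0.016,-0.001,0,0,1.2,0,-0.0096,-0.0227,-0.001,0,0,1.8,0,-0.0096,-0.0227,-0.001,0,0,1.8,0,-0.0096,-0.0227,-0.001,0,0,1.8,0,-0.0096,-0.0227,-0.001,0,0,1.8,0])

```text
t: 52.25
eef_pos: [0.4814, 0.2969, 0.0817]
tool_rot: [0.0, 0.444, 0.896, -0.0]
contact_force: [1.0, 0.3, -3.3]
gripper_width: 0.515
grasp_force: 81.9
```

```bash
python3 -c "
from go import *
go(.4813,.2967,.0616,37.3,False)"
```

```text
shift mm [-0.1 -0.3 20.1] rot [ 0.  0. -0.] eef [0.4814 0.2969 0.0817] q7 0.29 yaw 37.3 t 52.25
```

Request:
arm_command(commands=[0,-0.0003,0.006,0,0,0,0,0,-0.0003,0.012,0,0,0,0,0,-0.0003,0.017,0,0,0,0,0,-0.0003,0.0195,0,0,0,0,0,-0.0003,0.0206,0,0,0,0,0,-0.0003,0.0206,0,0,0,0])

```text
t: 52.85
eef_pos: [0.4806, 0.2961, 0.0616]
tool_rot: [-0.0, 0.444, 0.896, -0.001]
contact_force: [-4.0, -2.2, 8.8]
gripper_width: 0.514
grasp_force: 83.2
```

```bash
python3 -c "
from go import *
go(.4813,.2967,.0616,37.3,False)"
```

```text
shift mm [ 0.1  0.9 -0. ] rot [-0.1 -0.  -0.1] eef [0.4806 0.2961 0.0616] q7 0.3 yaw 37.2 t 52.85
```

Request:
arm_command(commands=[0,0.0007,-0.0006,0,0,0,0,0,0.0007,-0.0006,0,0,0,0.8,0,0.0007,-0.0006,0,0,0,0.8,0,0.0007,-0.0006,0,0,0,0.8,0,0.0007,-0.04,0,0,0,0.8,0,0.0007,-0.09,0,0,0,0.8,-0.02,0.0007,-0.14,0,0,0,0.8,-0.04,0.0007,-0.19,0,0,0,0.8])

```text
t: 53.65
eef_pos: [0.504, 0.2673, 0.2458]
tool_rot: [0.0, 0.444, 0.896, -0.0]
contact_force: [0.5, 1.5, 0.3]
gripper_width: 0.8
grasp_force: 0.0
```

Request:
arm_command(commands=[-0.01,0,0,0,0,0,0.8,-0.01,0,0,0,0,0,0.8,-0.01,0,0,0,0,0,0.8,-0.01,0,0,0,0,0,0.8])

```text
t: 54.05
eef_pos: [0.5087, 0.2599, 0.2422]
tool_rot: [-0.001, 0.444, 0.896, -0.002]
contact_force: [0.2, -0.6, 0.4]
gripper_width: 0.803
grasp_force: 0.0
```

```bash
python3 places.py
```

```text
px [318.1  76. ] ell [69.4 74.9] world [447.3 341.6  90. ] stage [ 18.1 108.3] rib stage [ 28.4 107.8] yaw err -3.1043602331152527
px [319.2 164.8] ell [64.6 66.7] world [482.4 297.   90. ] stage [19.  51.5] rib stage [29.9 51.4] yaw err -0.17778155694505876
px [319.2 298.6] ell [59.1 60.9] world [543.5 216.9  90. ] stage [ 19.1 -49.2] rib stage [ 29.8 -50.9] yaw err -8.949756610129377
px [317.9 361.1] ell [56.8 58.2] world [575.9 172.8  90. ] stage [  18.1 -104. ] rib stage [  29.3 -107. ] yaw err -15.340973129407027
shift mm [ -2.6 -13.2 -37.7] rot [-0.2  0.   0. ] eef [0.5 0.3 0.2] q7 0.26 yaw 37.3 t 54.1
```

Request:
arm_command(commands=[-0.04,0,0,0,0,0,0.8,-0.08,0,0,0,0,0,0.8,-0.12,0,0,0,0,0,0.8,-0.16,0,0,0,0,0,0.8,-0.16,0,0,0,0,0,0.8,-0.16,0,0,0,0,0,0.8,-0.16,0,0,0,0,0,0.8])

```text
t: 54.8
eef_pos: [0.606, 0.1338, 0.243]
tool_rot: [-0.001, 0.443, 0.896, -0.001]
contact_force: [-1.0, 0.1, 0.6]
gripper_width: 0.8
grasp_force: 0.0
```

```bash
python3 places.py
```

```text
px [317.6  78.4] ell [68.9 74.4] world [545.1 214.6  90. ] stage [ 18.9 -52. ] rib stage [ 29.6 -50.9] yaw err 5.798864334534188
px [316.2 165.3] ell [64.7 66.6] world [578.4 169.5  90. ] stage [  18.1 -108.1] rib stage [  29.  -107.3] yaw err 3.9873832807398166
shift mm [156.4 -13.8 -36.6] rot [-0.1 -0.   0.1] eef [0.6 0.1 0.2] q7 0.57 yaw 37.4 t 54.85
```

```bash
python3 -c "
from go import *
go(.586,.3112,.14,37.3,False)"
```

```text
shift mm [152.7  91.9 103.2] rot [-0.1 -0.   0.1] eef [0.6059 0.1341 0.2433] q7 0.57 yaw 37.4 t 54.85
```

Request:
arm_command(commands=[0.04,0.024,0,0,0,0,0,0.08,0.048,0,0,0,0,0,0.12,0.072,0,0,0,0,0,0.1527,0.0919,0.02,0,0,0,0,0.1527,0.0919,0.06,0,0,0,0,0.1527,0.0919,0.1,0,0,0,0,0.1527,0.0919,0.1,0,0,0,0,0.1527,0.0919,0.1,0,0,0,0])

```text
t: 55.65
eef_pos: [0.587, 0.3099, 0.1441]
tool_rot: [-0.0, 0.444, 0.896, -0.001]
contact_force: [0.0, 0.0, 1.4]
gripper_width: 0.0
grasp_force: 0.0
```

Run:
```python
from go import *
go(.586,.3112,.09,37.3,False)
# button height by triangulation: grey cap centre in side & scene (earlier ~ (272,140)/(484,340))
np.set_printoptions(precision=4,suppress=True)
c1,c2=[read_camera(n) for n in('side','scene')]
for z in(.075,.08,.085,.09,.095): print(z,proj(c1,[.586,.3112,z])[0],proj(c2,[.586,.3112,z])[0])
```

```text
shift mm [ 1.7  0.1 54.1] rot [-0.1  0.   0. ] eef [0.587  0.3099 0.1441] q7 0.35 yaw 37.3 t 55.65
0.075 [271.685  140.1327] [484.0208 340.9314]
0.08 [271.5556 138.5316] [484.6296 339.1139]
0.085 [271.4255 136.9227] [485.2432 337.2825]
0.09 [271.2948 135.3061] [485.8615 335.4369]
0.095 [271.1634 133.6816] [486.4846 333.5769]
```

Request:
arm_command(commands=[0.0015,0,0.015,0,0,0,0,0.0015,0,0.03,0,0,0,0,0.0015,0,0.042,0,0,0,0,0.0015,0,0.046,0,0,0,0,0.0015,0,0.046,0,0,0,0,0.0015,0,0.046,0,0,0,0])

```text
t: 56.35
eef_pos: [0.587, 0.3102, 0.0979]
tool_rot: [0.0, 0.444, 0.896, -0.0]
contact_force: [-0.2, 0.6, -0.0]
gripper_width: 0.004
grasp_force: 0.0
```

Request:
arm_command(commands=[0,0,0.002,0,0,0,0,0,0,0.004,0,0,0,0,0,0,0.006,0,0,0,0,0,0,0.006,0,0,0,0])

```text
t: 56.75
eef_pos: [0.5866, 0.3103, 0.0916]
tool_rot: [0.0, 0.444, 0.896, -0.0]
contact_force: [0.1, 0.1, -0.1]
gripper_width: 0.001
grasp_force: 0.0
```

Request:
arm_command(commands=[0,0,0.002,0,0,0,0,0,0,0.004,0,0,0,0,0,0,0.005,0,0,0,0,0,0,0.005,0,0,0,0])

```text
t: 57.15
eef_pos: [0.587, 0.3103, 0.087]
tool_rot: [0.0, 0.444, 0.896, -0.0]
contact_force: [-0.1, -0.4, 3.0]
gripper_width: -0.002
grasp_force: 1.3
```

Request:
arm_command(commands=[0,0,0.0015,0,0,0,0,0,0,0.003,0,0,0,0,0,0,0.003,0,0,0,0])

```text
t: 57.45
eef_pos: [0.5869, 0.3104, 0.0839]
tool_rot: [0.0, 0.444, 0.896, -0.0]
contact_force: [-0.4, 0.7, 5.1]
gripper_width: -0.001
grasp_force: 2.2
```

Request:
arm_command(commands=[0,0,0.0015,0,0,0,0,0,0,0.003,0,0,0,0,0,0,0.003,0,0,0,0])

```text
t: 57.75
eef_pos: [0.5871, 0.3104, 0.0829]
tool_rot: [0.0, 0.444, 0.896, 0.0]
contact_force: [-5.6, -2.0, 18.7]
gripper_width: 0.002
grasp_force: 9.3
```

Fully down (18.7 N at the stop). Release upward and check.

Request:
arm_command(commands=[0,0,-0.01,0,0,0,0,0,0,-0.03,0,0,0,0,0,0,-0.07,0,0,0,0,0,0,-0.11,0,0,0,0,0,0,-0.15,0,0,0,0,-0.04,0,-0.17,0,0,0,0,-0.08,0,-0.17,0,0,0,0,-0.11,0,-0.17,0,0,0,0])

```text
t: 58.55
eef_pos: [0.6547, 0.2204, 0.2518]
tool_rot: [0.001, 0.445, 0.896, -0.0]
contact_force: [-1.2, 0.7, 0.0]
gripper_width: -0.002
grasp_force: 0.0
```

Request:
arm_command(commands=[0,-0.04,0,0,0,0,0,0,-0.08,0,0,0,0,0,0,-0.08,0,0,0,0,0,0,-0.08,0,0,0,0,0,0,-0.08,0,0,0,0,0])

```text
t: 59.05
eef_pos: [0.5902, 0.1756, 0.251]
tool_rot: [0.0, 0.444, 0.896, 0.0]
contact_force: [0.3, -0.2, 0.4]
gripper_width: 0.003
grasp_force: 0.0
```

```bash
python3 places.py
python3 - <<'E'
from jars import *
c=cam('side','side9')
for nm,pt in [('amber',[.7025,-.112,.06]),('weight',[.535,-.003,.03])]:
    u,v=proj(c,pt)[0].astype(int);print(nm,(u,v),c['img'][v-2:v+3,u-2:u+3].reshape(-1,3).mean(0))
E
```

```text
px [299.1   8.6] ell [63.8 65.4] world [487.4 290.9  90. ] stage [19.3 43.6] rib stage [19.3 43.6] yaw err 0.0
px [298.9 144.4] ell [63.7 65.9] world [545.1 214.8  90. ] stage [ 19.1 -51.9] rib stage [ 29.2 -51. ] yaw err 4.852409960487552
px [299.  221.3] ell [60.  62.2] world [578.1 170.3  90. ] stage [  18.4 -107.3] rib stage [  29.  -107.9] yaw err -3.359407134805485
shift mm [113.8 -26.7 -29.2] rot [0.  0.1 0. ] eef [0.6 0.2 0.3] q7 0.48 yaw 37.3 t 59.1
amber (np.int64(398), np.int64(243)) [135.96  79.24  31.76]
weight (np.int64(306), np.int64(243)) [242.96 188.52  59.48]
```

Request:
arm_command(commands=[0.04,0,0,0,0,0,0,0.08,0,0,0,0,0,0,0.1,0,0,0,0,0,0,0.1,0,0,0,0,0,0,0.1,0,0,0,0,0,0])

```text
t: 59.65
eef_pos: [0.5295, 0.2545, 0.2509]
tool_rot: [0.001, 0.444, 0.896, -0.0]
contact_force: [0.1, -0.8, -0.1]
gripper_width: -0.004
grasp_force: 0.0
```

```bash
python3 places.py; python3 rings.py | head -1
```

```text
px [297.3  49.6] ell [68.2 76.6] world [447.6 341.4  90. ] stage [ 18.2 108. ] rib stage [ 28.2 107.9] yaw err -0.5055639436479221
px [299.4 138.7] ell [64.1 66.7] world [482.5 296.8  90. ] stage [19.  51.3] rib stage [29.7 51.2] yaw err -0.37849513944668856
px [301.7 274. ] ell [58.3 60.5] world [544.1 216.7  90. ] stage [ 19.4 -49.7] rib stage [ 29.6 -50.3] yaw err -3.1492051871706788
shift mm [ 15.3 -26.  -29.1] rot [-0.   0.1 -0.1] eef [0.5 0.3 0.3] q7 0.3 yaw 37.2 t 59.7
[0.5302 0.2529 0.251 ]
```

All four jars sit centred with their labels facing the block, the button is released, and the robot is clear of everything.

```bash
python3 -c "
from station import hand_in
print(hand_in())"
```

```text
the job is handed in; nothing more can be done
None
```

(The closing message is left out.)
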